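# Put the honey dipper away in its slide-top case

### The job

Put the stray jar that blocks the case's lid back in the row, upright on the cork mat at the empty place. Then force the case's sliding lid over its end ridge and draw it open, lay (not drop) the honey dipper flat inside the case, and slide the lid fully home past the ridge again. Do not shift the other jars, the tongs or the funnel, and do not knock the lamp.

Things in the scene. Friction and masses are not known exactly. Their poses are not given: they have to be found in the camera images.
- mat: round cork mat, 64 mm across, 3 mm thick, lying on the tray floor (4 mm above the table) at the one empty place of the row of jars; origin at the centre of its underside, z up. The row has six places 80 mm apart along the tray's y axis; a neighbouring jar may stand on either side.
- tray: fixed aluminium tray, 290 mm (its x) by 480 mm (its y), floor 4 mm thick, rim 18 mm high; origin at the centre of its underside. x points across the row of jars, away from the robot, y along the row. The row stands along x = +85 mm; the dipper, tongs and funnel lie about x = -45 mm.
- stray_mid (a point): centre, half-way up, of the jar that stands apart on the table in the way of the case's lid: six-sided green glass, 48 mm across flats, 55 mm across corners, 85 mm tall, steel lid clamped shut (50 mm across), about 0.16 kg. z up; two of its flats face its own +y and -y.
- dipper_mid (a point): centre of the wooden honey dipper: 140 mm long along its x, lying level with its axis 16 mm above what it lies on. Smooth round shaft, 14 mm thick, from x = -44 to +38 mm; ribbed head 32 mm thick, at x = +38 to +70 mm; square end block 32 mm thick, at x = -70 to -44 mm, which keeps it from rolling. About 0.05 kg.
- case: fixed wooden slide-top case, origin at the centre of its underside, z up. 86 mm wide (its x), 201 mm long (its y), 67 mm high. Inside: 74 mm wide, from y = -95 to +91 mm, floor at z = 6 mm; the lid's underside is at z = 55 mm. Its +x side faces away from the robot; the lid slides out of its +y end.
- lid (a joint): how far the lid is drawn out along the case's +y, m: 0 home, 0.16 stop. It runs captive in grooves with about 1.5 N of drag and stays where left. A rib beneath it must be forced over a sprung ridge between 3 and 15 mm, with about 10 to 15 N, both ways. At 0.16 it uncovers the inside from y = -95 to +66 mm and reaches out to y = 258 mm, 55 to 61 mm above the table.
- lid_grip (a point): point on the lid's upright red grip plate, which moves with the lid: plate 12 mm thick along the case's y, 44 mm wide along its x, standing from 61 (lid's top) to 97 mm above the table; the point is on its mid-plane, 85 mm above the table, at y = 75 mm in the case's frame when home. Axes as the case's.
- lamp_edge (a point): middle of the lower front edge of the white lamp bar fixed over the lid's path, 215 mm above the table; axes as the case's. The bar runs 155 mm either way along y, 45 mm back along +x, 35 mm up; its posts (18 mm) stand 77 mm behind. Under it the lid's grip and the stray jar can be reached only with the tool leaning back towards the robot (case's -x) by about 25 to 30 degrees.
- lamp: the same lamp bar with its two posts, at x = 85 mm, y = 110 and 350 mm in its frame, which is the case's
- tongs: steel tongs lying closed in the tray, 160 mm long along its x, 36 mm wide, 14 mm high; origin at the centre of its underside
- funnel: blue plastic funnel standing mouth down in the tray, 86 mm across, 85 mm high; origin at the centre of its mouth
- jar1: one of five bystander jars in the row, same as the stray jar; origin at the centre of its underside
- jar2: one of five bystander jars in the row, same as the stray jar; origin at the centre of its underside
- jar3: one of five bystander jars in the row, same as the stray jar; origin at the centre of its underside
- jar4: one of five bystander jars in the row, same as the stray jar; origin at the centre of its underside
- jar5: one of five bystander jars in the row, same as the stray jar; origin at the centre of its underside

How it is judged:
By the outcome, as a careful person would: the job done as asked, in the order asked, and still so for the second after the job is handed in, with the robot touching nothing.
It also fails if it takes over 72 s, if anything falls off the work surface, if the arm or the gripper's body presses on something with over 40 N, if the wrist force passes 120 N, or if a joint passes its speed limit or range.

### The arm

A 6-joint arm with a two-finger parallel gripper is mounted at the origin on the work surface. World frame = base frame: x ahead of the robot, y to its left, z up, the work surface at z = 0. Lengths are in m, angles in rad, forces in N, time in s.
With the tool pointing down it reaches from about 0.325 to 0.9 m from the base axis. Payload 3.5 kg.
Tool frame: the origin (TCP) lies between the finger pads; the fingertips stand 25 mm ahead of it and the grasp point (between the pads) lies 6 mm ahead of it; z points along the fingers, y is the direction in which the jaws open and shut (so a half turn about z gives the same grasp; the last joint's range is limited). The gripper opens to 85 mm and grips with 20 to 120 N. Pads are 22 mm wide; open, the fingers measure 114 mm over their backs; the gripper's body (76 mm by 85 mm) begins 54 mm behind the grasp point. The pads swing forward as they close: fully open they stand 13 mm farther back than shut.
Start: joints at [-1.251, 0.276, -0.026, 1.268, 0, 1.467], TCP at [0.256, -0.57, 0.256] pointing down, gripper open.
Joint ranges: [-3.12, 3.12], [-0.85, 1.88], [-1.08, 1.24], [-1.95, 2.15], [-1.57, 1.53], [-3.14, 3.14]. Speed limits (rad/s): [2.57, 2.57, 3.14, 3.14, 3.14, 3.14].

### API

Orientations are given as a rotation vector (axis times angle).
In Python, from rig import arm gives the robot as it stands. The module is installed in compiled form; this text tells all that it offers.
- The arm moves only by the tool send_rows, never from a script. Its argument "series" is a list of rows, each an object of numbers: "tx", "ty", "tz": the shift along the world's x, y, z in units of 0.25 m (1.0 is 0.25 m); "rx", "ry", "rz": the turn, a rotation vector about the world's x, y, z in units of 0.5 rad (1.0 is 0.5 rad). A call has 1 to 8 rows; each row is the pose to reach, as a shift and turn from the pose measured when the call began; what a row does not reach only later rows make up. A row lasts 1/12 s, in which the tool goes at most 41.7 mm and 7.16 degrees, less where a joint would pass 70% of its speed; a pose out of reach is approached as far as the arm can. A call with a number of a shift or a turn outside -1 to 1 is refused whole. A call with a gripper value outside its range is refused whole. "gripper" is the opening, from -1 (shut) to 1 (fully open), so that 0 is half open, set as the call begins (left out, the last holds). The fingers move at their own pace and stop on an object; "force" is the grip in N (left out, the last holds). Time passes only in rows, so rows that repeat a pose let the fingers close. It gives the time, the measured TCP pose, the force and the opening at its end, in the units of the state.
- arm.get_obs(): the state, without advancing time (a new reading comes with each control period).
- arm.capture(name): name is "scene" or "top" or "wrist"; returns the picture (384x512x3 uint8, red, green, blue); there is no depth.
- arm.calibration(name): a dict with "fx", "fy", "cx", "cy" (pixels), "dist" ([k1, k2, p1, p2, k3] as OpenCV has them; the pictures are not rectified), "R" (3x3) and "t" (3): a world point X has camera coordinates R X + t. Camera axes: x right, y down, z forward; pixel columns grow to the right and rows downward; lengths in m; the calibration is good to about 2 mm. A picture is of the moment at which its call begins: read the wrist's pose just before it. calibration takes no time and is no camera call; for the wrist camera it gives the pose at the moment of the call.
- arm.finish_job(): hands the job in, once; it reports no verdict.
The state is a dict: "clock": time; "qpos": joint angles; "joint_velocities": joint speeds; "joint_torque": joint torques, N m; "position": TCP position; "orientation": TCP orientation; "force": force on the tool from outside, world axes, zero at the start; "ft_torque": the same for the moment, N m; "finger_gap": finger opening in m.
Only numpy, scipy, OpenCV 4.12 (cv2) and the standard library are available. Lean on these libraries where they do the work, as an engineer would, in place of code of your own. Each camera call takes 0.05 s, during which the arm holds its last target.

## Working session

There is one attempt and no reset: what is moved stays moved. The work goes in short steps, Python scripts to look and compute and a tool call to move; the robot and the scene stay as the last step left them, time stands still between calls to the robot, and variables do not carry over. Pictures are saved under pics/ and viewed, and the job is handed in when it is done.

Besides the shell and the picture viewer there is one more tool, called after ">>>" as name(argument=value, ...), one argument or row to a line, values as JSON. send_rows: Moves the arm, as the interface text tells. Its arguments: {"type":"object","properties":{"series":{"type":"array","items":{"type":"object","properties":{"tx":{"type":"number"},"ty":{"type":"number"},"tz":{"type":"number"},"rx":{"type":"number"},"ry":{"type":"number"},"rz":{"type":"number"}}}},"gripper":{"type":"number"},"force":{"type":"number"}},"required":["series"]}

```bash
mkdir -p pics; ls; python3 - <<'E'
from rig import arm
import cv2, numpy as np
o=arm.get_obs(); print(o)
for n in ["scene","top","wrist"]:
    c=arm.calibration(n); print(n,c)
    im=arm.capture(n); cv2.imwrite(f"pics/{n}0.png",cv2.cvtColor(im,cv2.COLOR_RGB2BGR))
E
```

```text
pics
{'clock': 0.0, 'qpos': array([-1.25140511e+00,  2.77184299e-01, -2.78903633e-02,  1.26798973e+00,
        3.23329748e-05,  1.46740299e+00]), 'joint_velocities': array([-7.29981492e-04,  4.03878786e-04, -3.80067660e-05, -2.15190229e-04,
       -7.12686491e-04, -1.52219157e-03]), 'joint_torque': array([-5.96815407e-04, -4.45508230e+01,  2.95201993e+01,  1.64334039e-02,
        3.97980614e-05,  1.99289097e-06]), 'position': array([ 0.25621363, -0.56928008,  0.25512331]), 'orientation': array([-3.06945189e+00, -6.58699425e-01,  3.33284958e-04]), 'force': array([0.64832697, 0.07434991, 0.13139797]), 'ft_torque': array([-0.06359312, -0.00188475,  0.00716607]), 'finger_gap': 0.08549929855727381}
scene {'fx': 473.76921273955566, 'fy': 473.76921273955566, 'cx': 251.99159315490462, 'cy': 187.4255113499379, 'dist': array([0.05883918, 0.        , 0.        , 0.        , 0.        ]), 'R': array([[-0.90026927,  0.43512822,  0.01336652],
       [ 0.36691838,  0.77495279, -0.51460574],
       [-0.2342779 , -0.45837931, -0.85732273]]), 't': array([ 0.47180611, -0.09585545,  1.74388303])}
top {'fx': 485.1922082317447, 'fy': 485.1922082317447, 'cx': 252.59026523647208, 'cy': 193.6391883886837, 'dist': array([-0.10916434,  0.        ,  0.        ,  0.        ,  0.        ]), 'R': array([[ 0.06540844, -0.99785638, -0.00209317],
       [-0.97653485, -0.06357922, -0.20576046],
       [ 0.20518631,  0.01550253, -0.97860015]]), 't': array([-0.02653873,  0.53745953,  1.46858494])}
wrist {'fx': 343.7236495383736, 'fy': 343.7236495383736, 'cx': 256.3283480624448, 'cy': 192.9773066529363, 'dist': array([-0.00279563,  0.        ,  0.        ,  0.        ,  0.        ]), 'R': array([[ 0.41066961, -0.9117809 , -0.00246375],
       [-0.86400739, -0.39001261,  0.31840447],
       [-0.291276  , -0.12863034, -0.94795175]]), 't': array([-0.6240737 , -0.04261377,  0.38040062])}
```

View pics/scene0.png

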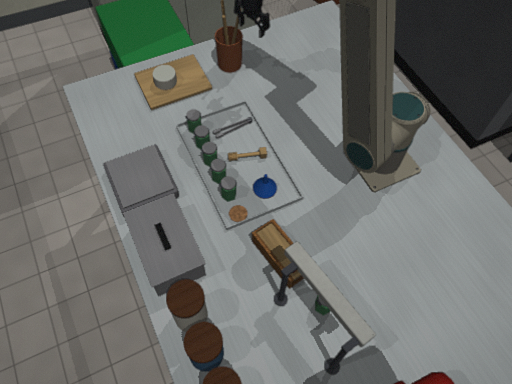

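View pics/top0.png

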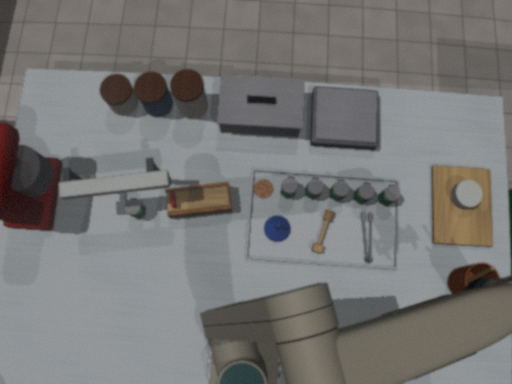

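View pics/wrist0.png

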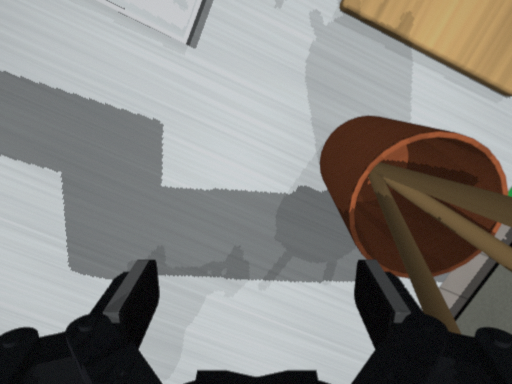

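```bash
python3 - <<'E'
import cv2
t=cv2.imread("pics/top0.png"); s=cv2.imread("pics/scene0.png")
cv2.imwrite("pics/t_a.png",cv2.resize(t[160:280,50:250],None,fx=4,fy=4,interpolation=cv2.INTER_CUBIC))
cv2.imwrite("pics/t_b.png",cv2.resize(t[160:280,235:410],None,fx=4.5,fy=4.5,interpolation=cv2.INTER_CUBIC))
cv2.imwrite("pics/s_a.png",cv2.resize(s[210:384,230:400],None,fx=3.4,fy=3.4,interpolation=cv2.INTER_CUBIC))
cv2.imwrite("pics/s_b.png",cv2.resize(s[95:235,170:310],None,fx=4,fy=4,interpolation=cv2.INTER_CUBIC))
E
```

```text
(no output)
```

View pics/t_a.png

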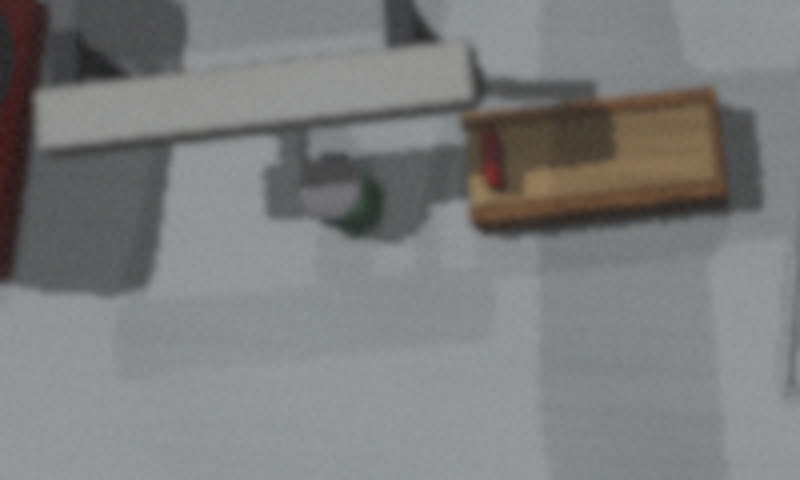

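View pics/t_b.png

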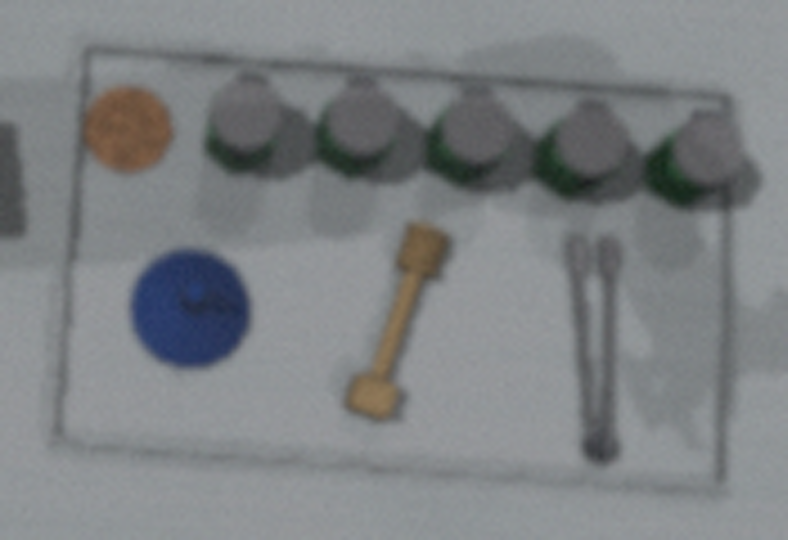

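View pics/s_a.png

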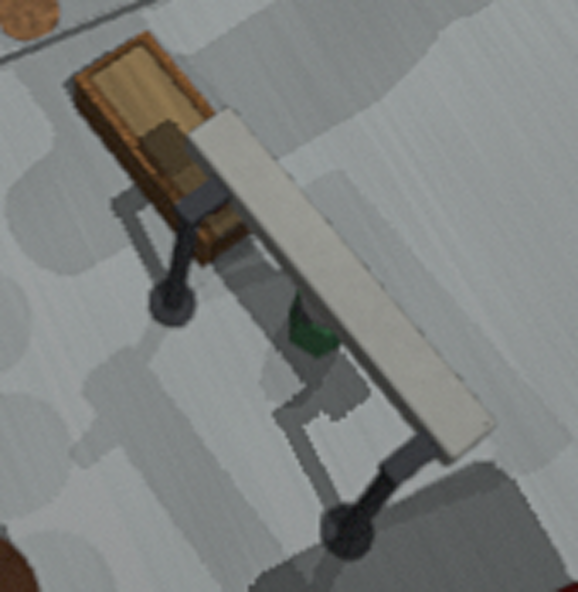

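View pics/s_b.png

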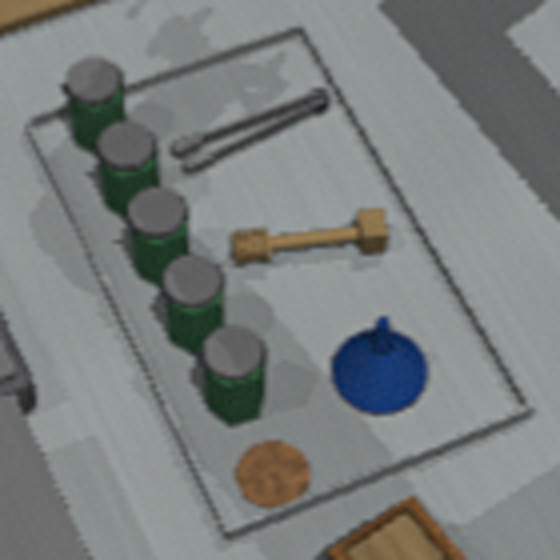

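```bash
cat > h.py <<'E'
import numpy as np, cv2
from rig import arm
from scipy.spatial.transform import Rotation as Ro
def ray(c,u,v):
    K=np.array([[c['fx'],0,c['cx']],[0,c['fy'],c['cy']],[0,0,1]])
    p=cv2.undistortPoints(np.array([[[u,v]]],float),K,np.array(c['dist']),None,None,None)[0,0] if 0 else cv2.undistortPoints(np.array([[[u,v]]],float),K,np.array(c['dist']))[0,0]
    R=np.array(c['R']);t=np.array(c['t'])
    C=-R.T@t; d=R.T@np.array([p[0],p[1],1]); return C,d/np.linalg.norm(d)
def onz(c,u,v,z):
    C,d=ray(c,u,v); return C+d*(z-C[2])/d[2]
def tri(rs):
    A=np.zeros((3,3));b=np.zeros(3)
    for C,d in rs:
        P=np.eye(3)-np.outer(d,d);A+=P;b+=P@C
    X=np.linalg.solve(A,b); return X,[np.linalg.norm((np.eye(3)-np.outer(d,d))@(X-C)) for C,d in rs]
def proj(c,X):
    K=np.array([[c['fx'],0,c['cx']],[0,c['fy'],c['cy']],[0,0,1]])
    r,_=cv2.Rodrigues(np.array(c['R'])); return cv2.projectPoints(np.array(X,float).reshape(-1,1,3),r,np.array(c['t'],float),K,np.array(c['dist']))[0].reshape(-1,2)
def blobs(im,lo,hi,roi=None,amin=30):
    hsv=cv2.cvtColor(im,cv2.COLOR_BGR2HSV); m=cv2.inRange(hsv,np.array(lo),np.array(hi))
    if roi: k=np.zeros_like(m); k[roi[1]:roi[3],roi[0]:roi[2]]=1; m=m*k
    n,l,s,c=cv2.connectedComponentsWithStats(m)
    return [(s[i].tolist(),c[i].round(1).tolist()) for i in range(1,n) if s[i][4]>=amin],l
E
python3 - <<'E'
from h import *
np.set_printoptions(precision=4,suppress=True)
ct=arm.calibration("top");cs=arm.calibration("scene")
t=cv2.imread("pics/top0.png");s=cv2.imread("pics/scene0.png")
print("camC",ray(ct,256,192)[0],ray(cs,256,192)[0])
for nm,im,c in (("top",t,ct),("scene",s,cs)):
    print(nm)
    b,_=blobs(im,(3,70,70),(18,255,255),(180,100,420,270) if nm=="top" else (170,95,310,235)); print("mat/wood",b)
    for x in b: print(onz(c,*x[1],0.007))
    print("blue",blobs(im,(105,120,40),(130,255,255))[0])
    print("green",blobs(im,(45,60,20),(90,255,255),(100,100,420,300) if nm=="top" else (170,95,380,340))[0])
    print("dip",blobs(im,(10,60,60),(25,255,255),(300,190,345,260) if nm=="top" else (220,140,275,170))[0])
# tray corners from top crop
A=lambda x,y:(50+x/4,160+y/4);B=lambda x,y:(235+x/4.5,160+y/4.5)
Sb=lambda x,y:(170+x/4,95+y/4);Sa=lambda x,y:(230+x/3.4,210+y/3.4)
for p in [(88,48),(728,97),(722,490),(55,442)]: print("tray",onz(ct,*B(*p),0.018))
for p in [(302,30),(530,410),(228,534),(30,122)]: print("trayS",onz(cs,*Sb(*p),0.018))
print("lamp front edge top view", )
for p in [(38,152),(474,105)]: print(onz(ct,*A(*p),0.215))
print("case rim far-left,far-right, nearR, nearL")
for p in [(465,113),(715,90),(727,195),(473,222)]: print(onz(ct,*A(*p),0.067))
for p in [(150,33),(72,80)]: print("S",onz(cs,*Sa(*p),0.067))
print("red top", [onz(ct,*A(*p),0.097) for p in [(490,125),(496,188)]])
print("stray lid c",onz(ct,*A(330,190),0.085))
print("dip", [onz(ct,*B(*p),0.020) for p in [(424,250),(373,394)]],[onz(cs,*Sb(*p),0.02) for p in [(248,246),(372,231)]])
E
```

```text
camC [ 0.2253 -0.0151  1.5477] [0.8685 0.6683 1.4394]
top
mat/wood [([254, 180, 19, 18, 262], [262.9, 188.2]), ([180, 182, 52, 33, 1201], [205.9, 198.7]), ([313, 210, 21, 43, 207], [323.0, 231.0])]
[ 0.5685 -0.023   0.007 ]
[0.5217 0.1593 0.007 ]
[ 0.441  -0.2236  0.007 ]
blue [([265, 217, 24, 24, 438], [276.5, 228.3])]
green [([330, 190, 9, 10, 40], [333.7, 195.2]), ([379, 191, 12, 14, 81], [383.2, 198.9]), ([354, 192, 10, 11, 56], [358.0, 197.5])]
dip [([313, 210, 21, 43, 238], [323.1, 230.8])]
scene
mat/wood [([170, 95, 19, 8, 60], [176.9, 97.2]), ([228, 147, 39, 13, 165], [247.3, 153.9]), ([229, 205, 18, 17, 233], [237.7, 213.1]), ([252, 219, 34, 16, 252], [269.3, 228.7])]
[ 0.5644 -0.5993  0.007 ]
[ 0.43   -0.2345  0.007 ]
[ 0.5656 -0.0264  0.007 ]
[0.4948 0.0726 0.007 ]
blue [([253, 174, 23, 24, 377], [264.4, 187.1])]
green [([187, 117, 14, 15, 107], [193.3, 124.2]), ([195, 134, 15, 15, 109], [201.1, 140.7]), ([347, 143, 26, 26, 235], [358.8, 156.0]), ([203, 151, 14, 15, 115], [209.2, 157.7]), ([212, 169, 14, 14, 124], [217.9, 175.5]), ([221, 186, 15, 15, 149], [228.5, 193.6]), ([315, 300, 15, 15, 112], [321.2, 308.4])]
dip [([228, 147, 39, 14, 214], [247.8, 154.0])]
tray [0.6226 0.0078 0.018 ]
tray [ 0.6169 -0.4586  0.018 ]
tray [ 0.3331 -0.4566  0.018 ]
tray [0.3381 0.0124 0.018 ]
trayS [ 0.3344 -0.4514  0.018 ]
trayS [0.3398 0.0197 0.018 ]
trayS [0.6243 0.0161 0.018 ]
trayS [ 0.6157 -0.4577  0.018 ]
lamp front edge top view
[0.4562 0.5553 0.215 ]
[0.5105 0.2446 0.215 ]
case rim far-left,far-right, nearR, nearL
[0.5354 0.2799 0.067 ]
[0.5665 0.0853 0.067 ]
[0.4838 0.0697 0.067 ]
[0.4496 0.2649 0.067 ]
S [0.4817 0.0754 0.067 ]
S [0.5704 0.0879 0.067 ]
red top [array([0.5209, 0.2537, 0.097 ]), array([0.4723, 0.2442, 0.097 ])]
stray lid c [0.4643 0.3749 0.085 ]
dip [array([ 0.4901, -0.2399,  0.02  ]), array([ 0.3856, -0.2077,  0.02  ])] [array([ 0.4892, -0.2397,  0.02  ]), array([ 0.3799, -0.2065,  0.02  ])]
```

```bash
python3 - <<'E'
from h import *
np.set_printoptions(precision=4,suppress=True)
o=arm.get_obs();c=arm.calibration("wrist")
R=Ro.from_rotvec(o['orientation']).as_matrix()
C=-c['R'].T@c['t']
print("cam in tool",R.T@(C-o['position']));print("cam axes in tool\n",R.T@c['R'].T)
E
```

```text
cam in tool [ 0.081   0.0004 -0.1173]
cam axes in tool
 [[ 0.0004 -0.9479 -0.3186]
 [ 1.      0.0005 -0.0003]
 [ 0.0004 -0.3186  0.9479]]
```

>>> send_rows(
  series=[
    {"tx": 0.07,"ty": 0.15,"tz": 0.08,"rz": 0.25},
    {"tx": 0.15,"ty": 0.3,"tz": 0.12,"rz": 0.5},
    {"tx": 0.22,"ty": 0.45,"tz": 0.18,"rz": 0.75},
    {"tx": 0.3,"ty": 0.6,"tz": 0.2,"rz": 1.0},
  ],
  gripper=1,
)

```text
schema error: expected keys tx, ty, tz, rx, ry, rz
```

>>> send_rows(
  series=[
    {"tx": 0.08,"ty": 0.17,"rz": 0.25},
    {"tx": 0.15,"ty": 0.34,"rz": 0.5},
    {"tx": 0.2,"ty": 0.5,"rz": 0.75},
    {"tx": 0.25,"ty": 0.66,"rz": 1.0},
  ],
)

```text
schema error: expected keys tx, ty, tz, rx, ry, rz
```

>>> send_rows(
  series=[
    {"tx": 0.07,"ty": 0.15,"tz": 0.08,"rx": 0,"ry": 0,"rz": 0.25},
    {"tx": 0.15,"ty": 0.3,"tz": 0.12,"rx": 0,"ry": 0,"rz": 0.5},
    {"tx": 0.22,"ty": 0.45,"tz": 0.18,"rx": 0,"ry": 0,"rz": 0.75},
    {"tx": 0.3,"ty": 0.6,"tz": 0.2,"rx": 0,"ry": 0,"rz": 1.0},
  ],
  gripper=1,
)

```text
clock: 0.48
position: [0.3273, -0.4269, 0.3051]
orientation: [-2.81, -1.405, 0.001]
force: [0.5, -0.7, -0.7]
finger_gap: 0.0855
```

>>> send_rows(
  series=[
    {"tx": 0.06,"ty": 0.16,"tz": 0,"rx": 0,"ry": 0,"rz": 0.25},
    {"tx": 0.12,"ty": 0.32,"tz": 0,"rx": 0,"ry": 0,"rz": 0.5},
    {"tx": 0.18,"ty": 0.48,"tz": 0,"rx": 0,"ry": 0,"rz": 0.75},
    {"tx": 0.24,"ty": 0.64,"tz": 0,"rx": 0,"ry": 0,"rz": 1.0},
  ],
)

```text
clock: 0.82
position: [0.3856, -0.2697, 0.305]
orientation: [-2.374, -2.058, 0.001]
force: [1.5, 0.1, -0.3]
finger_gap: 0.0853
```

>>> send_rows(
  series=[
    {"tx": 0,"ty": 0.16,"tz": 0,"rx": 0,"ry": 0,"rz": 0.25},
    {"tx": 0.02,"ty": 0.32,"tz": 0,"rx": 0,"ry": 0,"rz": 0.5},
    {"tx": 0.02,"ty": 0.48,"tz": 0,"rx": 0,"ry": 0,"rz": 0.75},
    {"tx": 0.02,"ty": 0.64,"tz": 0,"rx": 0,"ry": 0,"rz": 1.0},
  ],
)

```text
clock: 1.15
position: [0.3901, -0.1077, 0.3048]
orientation: [-1.79, -2.581, 0.0]
force: [0.2, -0.2, 0.4]
finger_gap: 0.0851
```

```bash
cat > snap.py <<'E'
import sys,json
from h import *
n=sys.argv[1]; cam=sys.argv[2] if len(sys.argv)>2 else "wrist"
c=arm.calibration(cam); o=arm.get_obs(); im=arm.capture(cam)
cv2.imwrite(f"pics/{n}.png",cv2.cvtColor(im,cv2.COLOR_RGB2BGR))
json.dump({k:(np.array(v).tolist()) for k,v in c.items()},open(f"pics/{n}.json","w"))
np.set_printoptions(precision=4,suppress=True)
print(o['clock'],o['position'],o['orientation'],o['qpos'],o['force'],o['finger_gap'])
E
echo 'import json
def cal(n): return json.load(open(f"pics/{n}.json"))
def img(n): return cv2.imread(f"pics/{n}.png")' >> h.py
python3 snap.py w1
```

```text
1.15 [ 0.3901 -0.1077  0.3048] [-1.7905 -2.5813  0.0004] [-0.4293 -0.1475 -0.3798  1.3388 -0.0002  0.7836] [ 0.1607 -0.1944  0.4401] 0.0851162179280889
```

View pics/w1.png

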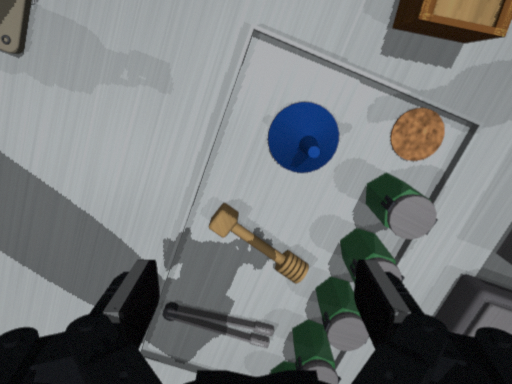

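```bash
python3 - <<'E'
from h import *
np.set_printoptions(precision=4,suppress=True)
c=cal("w1");im=img("w1")
b,l=blobs(im,(3,90,60),(18,255,255),(370,90,460,170),200);print("mat",b,[onz(c,*x[1],.007) for x in b])
b,l=blobs(im,(8,90,50),(28,255,255),(200,190,320,300),30);print(b)
bb,_=blobs(im,(105,120,30),(130,255,255),None,500);print("funnel",bb[0], onz(c,312,150,.09))
m=np.isin(l,[i for i in range(1,l.max()+1) if (l==i).sum()>=30]).astype(np.uint8)
ys,xs=np.nonzero(m)
P=np.array([onz(c,x,y,.02)[:2] for x,y in zip(xs,ys)])
ctr,sz,ang=cv2.minAreaRect((P*1000).astype(np.float32));print("dip rect",ctr,sz,ang)
cv2.imwrite("pics/w1d.png",cv2.resize(im[180:310,190:330],None,fx=5,fy=4.5))
for p in [(256,30),(476,125)]: print("tray",onz(c,*p,.018))
E
```

```text
mat [([391, 108, 53, 52, 2165], [417.1, 133.8])] [array([ 0.5645, -0.0239,  0.007 ])]
[([209, 204, 99, 79, 1763], [258.0, 243.6])]
funnel ([268, 102, 71, 71, 3864], [303.0, 136.8]) [ 0.4351 -0.0755  0.09  ]
dip rect (438.08056640625, -225.86605834960938) (38.98814392089844, 147.47950744628906) 71.51206970214844
tray [0.3433 0.0134 0.018 ]
tray [0.6184 0.0091 0.018 ]
```

View pics/w1d.png

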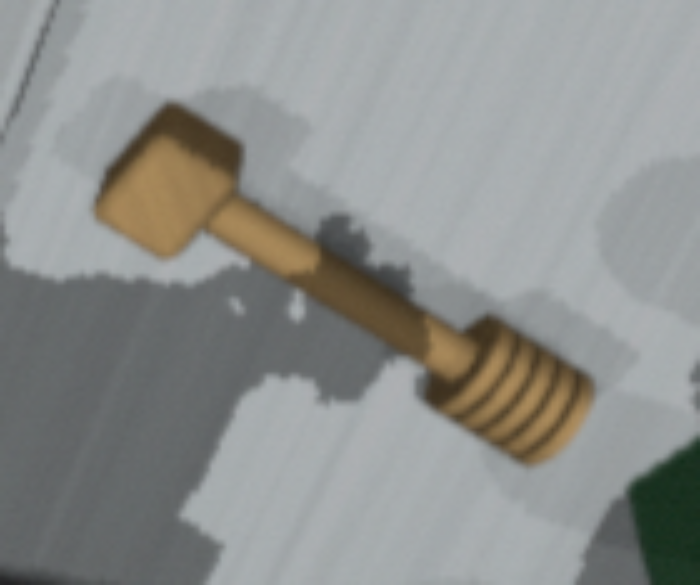

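>>> send_rows(
  series=[
    {"tx": -0.02,"ty": 0.16,"tz": 0,"rx": 0,"ry": 0,"rz": 0.25},
    {"tx": -0.04,"ty": 0.32,"tz": 0,"rx": 0,"ry": 0,"rz": 0.5},
    {"tx": -0.06,"ty": 0.48,"tz": 0,"rx": 0,"ry": 0,"rz": 0.75},
    {"tx": -0.08,"ty": 0.64,"tz": 0,"rx": 0,"ry": 0,"rz": 1.0},
  ],
)

```text
clock: 1.53
position: [0.3683, 0.0571, 0.3046]
orientation: [-1.096, -2.939, -0.005]
force: [1.5, -0.2, -1.0]
finger_gap: 0.0852
```

>>> send_rows(
  series=[
    {"tx": -0.02,"ty": 0.16,"tz": 0,"rx": 0,"ry": 0,"rz": 0.25},
    {"tx": -0.04,"ty": 0.32,"tz": 0,"rx": 0,"ry": 0,"rz": 0.5},
    {"tx": -0.06,"ty": 0.45,"tz": 0,"rx": 0,"ry": 0,"rz": 0.75},
    {"tx": -0.08,"ty": 0.58,"tz": 0,"rx": 0,"ry": 0,"rz": 1.0},
  ],
)

```text
clock: 1.87
position: [0.3473, 0.204, 0.3046]
orientation: [-0.332, -3.118, -0.003]
force: [0.1, -0.7, 0.4]
finger_gap: 0.0854
```

```bash
cat >> h.py <<'E'
def toolR(psi_deg,lean_deg):
    # tool x horizontally at psi (lean direction = tool +x side), leaned back toward psi
    p=np.radians(psi_deg);l=np.radians(lean_deg)
    h=np.array([np.cos(p),np.sin(p),0]);z=-h*np.sin(l)+np.array([0,0,-np.cos(l)])
    x=h*np.cos(l)+np.array([0,0,-np.sin(l)]); return np.column_stack([x,np.cross(z,x),z])
def cmd(pos=None,psi=None,lean=0,grasp=None):
    """command numbers from current pose to TCP pos (or grasp point)"""
    o=arm.get_obs();R0=Ro.from_rotvec(o['orientation']);p0=o['position']
    R1=toolR(psi,lean) if psi is not None else R0.as_matrix()
    if grasp is not None: pos=np.array(grasp)-0.006*R1[:,2]
    w=(Ro.from_matrix(R1)*R0.inv()).as_rotvec()
    print("t",((np.array(pos)-p0)/.25).round(3),"r",(w/.5).round(3),"dist mm",(1000*np.linalg.norm(np.array(pos)-p0)).round(1),"ang",np.degrees(np.linalg.norm(w)).round(1)); 
E
python3 -c "
from h import *
cmd([.33,.30,.29],189.5,27)"
```

```text
t [-0.069  0.384 -0.058] r [-0.024 -0.959  0.74 ] dist mm 98.7 ang 34.7
```

>>> send_rows(
  series=[
    {"tx": -0.02,"ty": 0.08,"tz": -0.01,"rx": 0,"ry": -0.2,"rz": 0.15},
    {"tx": -0.03,"ty": 0.16,"tz": -0.02,"rx": -0.01,"ry": -0.4,"rz": 0.3},
    {"tx": -0.04,"ty": 0.24,"tz": -0.03,"rx": -0.02,"ry": -0.6,"rz": 0.45},
    {"tx": -0.06,"ty": 0.32,"tz": -0.05,"rx": -0.02,"ry": -0.8,"rz": 0.6},
    {"tx": -0.07,"ty": 0.38,"tz": -0.06,"rx": -0.02,"ry": -0.96,"rz": 0.74},
    {"tx": -0.07,"ty": 0.38,"tz": -0.06,"rx": -0.02,"ry": -0.96,"rz": 0.74},
  ],
)

```text
clock: 2.37
position: [0.3257, 0.299, 0.2863]
orientation: [-0.231, 2.664, 0.055]
force: [-1.4, -1.2, -0.6]
finger_gap: 0.0855
```

```bash
python3 snap.py w2
```

```text
2.3667 [0.3257 0.299  0.2863] [-0.2314  2.6637  0.0554] [ 0.7437 -0.3178 -0.6212  0.8641 -0.2465  0.5198] [-1.3672 -1.1999 -0.5997] 0.085484785883931
```

View pics/w2.png

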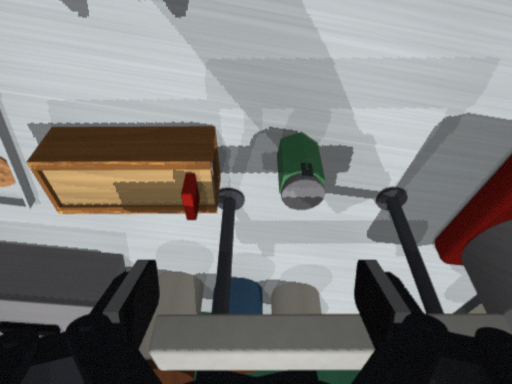

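```bash
python3 - <<'E'
import cv2
im=cv2.imread("pics/w2.png")
cv2.imwrite("pics/w2j.png",cv2.resize(im[110:230,250:350],None,fx=5,fy=5,interpolation=cv2.INTER_CUBIC))
cv2.imwrite("pics/w2c.png",cv2.resize(im[110:230,20:250],None,fx=3.4,fy=3.4,interpolation=cv2.INTER_CUBIC))
E
```

```text
(no output)
```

View pics/w2j.png

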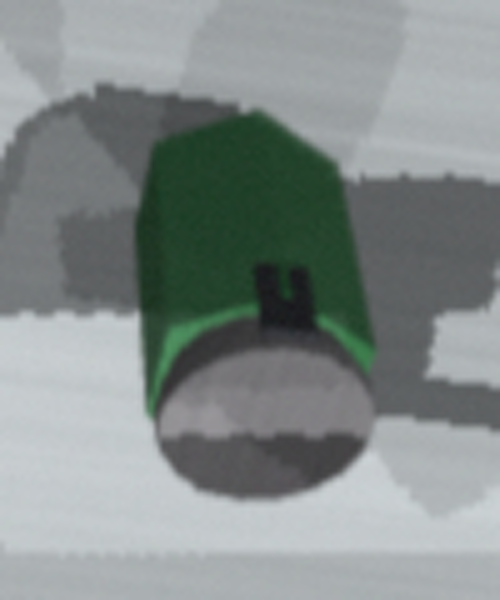

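View pics/w2c.png

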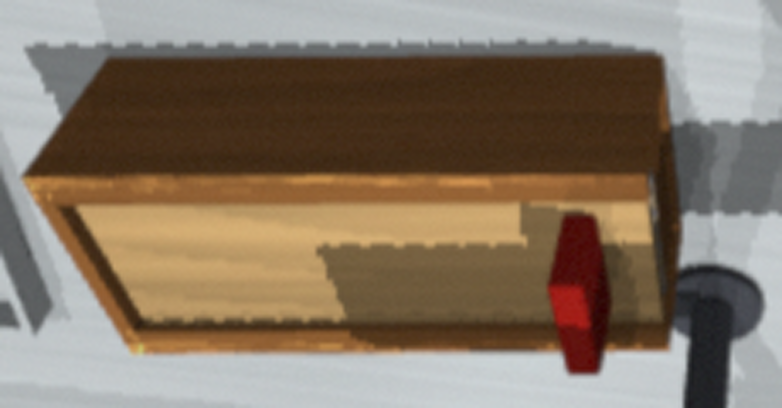

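```bash
python3 - <<'E'
from h import *
np.set_printoptions(precision=4,suppress=True)
c=cal("w2")
J=lambda x,y:(250+x/5,110+y/5);K=lambda x,y:(20+x/3.4,110+y/3.4)
v=[onz(c,*J(*p),0)[:2] for p in [(138,215),(155,148),(258,112),(338,162)]];v=np.array(v);print(v)
for i in range(3): d=v[i+1]-v[i];print(np.linalg.norm(d),np.degrees(np.arctan2(d[1],d[0])))
print("lidc",onz(c,*J(265,425),.085), "lid edges",[onz(c,*J(*p),.085) for p in [(158,425),(374,415),(265,498),(265,350)]])
for p,z in [((25,178),.067),((652,187),.067),((138,350),.067),((670,347),.067),((105,57),0),((660,55),0),((672,245),0)]: print("case",p,onz(c,*K(*p),z))
for p in [(550,285),(608,300),(567,372),(602,372)]: print("plate",onz(c,*K(*p),.097))
print("lamp front edge",[onz(c,*p,.215) for p in [(152,362),(370,362),(155,316),(370,316)]])
E
```

```text
[[0.4762 0.3533]
 [0.4542 0.3529]
 [0.439  0.3757]
 [0.4505 0.3999]]
0.02192776567549905 -178.85158843749883
0.027411696384052664 123.69567621143149
0.026797746136098075 64.7340354154599
lidc [0.4638 0.3759 0.085 ] lid edges [array([0.4679, 0.3523, 0.085 ]), array([0.4565, 0.3991, 0.085 ]), array([0.4876, 0.3825, 0.085 ]), array([0.4414, 0.3697, 0.085 ])]
case (25, 178) [0.4837 0.0724 0.067 ]
case (652, 187) [0.4529 0.2711 0.067 ]
case (138, 350) [0.5658 0.0892 0.067 ]
case (670, 347) [0.53   0.2841 0.067 ]
case (105, 57) [0.484  0.0701 0.    ]
case (660, 55) [0.4486 0.2676 0.    ]
case (672, 245) [0.5424 0.2807 0.    ]
plate [0.4726 0.2434 0.097 ]
plate [0.4763 0.2618 0.097 ]
plate [0.5144 0.25   0.097 ]
plate [0.5123 0.2617 0.097 ]
lamp front edge [array([0.6341, 0.2304, 0.215 ]), array([0.591 , 0.4783, 0.215 ]), array([0.5119, 0.2379, 0.215 ]), array([0.4784, 0.4299, 0.215 ])]
```

```bash
python3 -c "
from h import *
R=toolR(184.2,27);g=np.array([.465,.376,.047])
cmd(psi=184.2,lean=27,grasp=g-.12*R[:,2]); cmd(psi=184.2,lean=27,grasp=g);print(R[:,2])"
```

```text
t [ 0.324  0.293 -0.513] r [-0.    -0.006 -0.192] dist mm 168.4 ang 5.5
t [ 0.541  0.309 -0.94 ] r [-0.    -0.006 -0.192] dist mm 282.0 ang 5.5
[ 0.4527713   0.03324945 -0.89100652]
```

>>> send_rows(
  series=[
    {"tx": 0.08,"ty": 0.07,"tz": -0.12,"rx": 0,"ry": 0,"rz": -0.1},
    {"tx": 0.16,"ty": 0.15,"tz": -0.25,"rx": 0,"ry": 0,"rz": -0.19},
    {"tx": 0.24,"ty": 0.22,"tz": -0.38,"rx": 0,"ry": 0,"rz": -0.19},
    {"tx": 0.32,"ty": 0.29,"tz": -0.51,"rx": 0,"ry": 0,"rz": -0.19},
    {"tx": 0.32,"ty": 0.29,"tz": -0.51,"rx": 0,"ry": 0,"rz": -0.19},
  ],
)

```text
clock: 2.83
position: [0.4083, 0.3704, 0.1521]
orientation: [-0.097, 2.681, 0.015]
force: [-1.5, -1.8, -1.2]
finger_gap: 0.0858
```

```bash
python3 snap.py w3;python3 -c "
from h import *
R=toolR(184.2,27);g=np.array([.465,.376,.047])
cmd(psi=184.2,lean=27,grasp=g)"
```

```text
2.8333 [0.4083 0.3704 0.1521] [-0.0974  2.6814  0.0148] [ 0.757   0.0543 -0.6097  0.5451 -0.2881  0.6313] [-1.5379 -1.7745 -1.1566] 0.0857504608301386
t [ 0.218  0.024 -0.409] r [ 0.012 -0.022  0.004] dist mm 116.0 ang 0.7
```

View pics/w3.png

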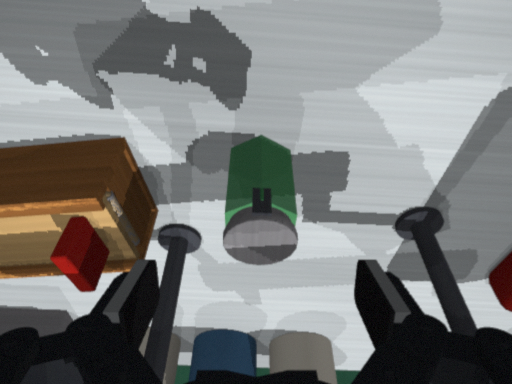

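```bash
python3 -c "
from h import *
np.set_printoptions(precision=4,suppress=True)
c=cal('w3')
print(onz(c,260,240,.085),[onz(c,*p,.085) for p in [(224,236),(298,236),(260,264),(260,216)]],onz(c,261,136,0),onz(c,230,152,0),onz(c,292,153,0))"
```

```text
[0.4599 0.3755 0.085 ] [array([0.4575, 0.3522, 0.085 ]), array([0.4538, 0.3993, 0.085 ]), array([0.4873, 0.3776, 0.085 ]), array([0.4365, 0.3736, 0.085 ])] [0.4389 0.3748 0.    ] [0.4565 0.351  0.    ] [0.4537 0.4013 0.    ]
```

>>> send_rows(
  series=[
    {"tx": 0.04,"ty": 0.004,"tz": -0.08,"rx": 0.01,"ry": -0.02,"rz": 0},
    {"tx": 0.09,"ty": 0.009,"tz": -0.17,"rx": 0.01,"ry": -0.02,"rz": 0},
    {"tx": 0.14,"ty": 0.014,"tz": -0.26,"rx": 0.01,"ry": -0.02,"rz": 0},
    {"tx": 0.18,"ty": 0.02,"tz": -0.34,"rx": 0.01,"ry": -0.02,"rz": 0},
    {"tx": 0.205,"ty": 0.023,"tz": -0.39,"rx": 0.01,"ry": -0.02,"rz": 0},
    {"tx": 0.216,"ty": 0.024,"tz": -0.41,"rx": 0.01,"ry": -0.02,"rz": 0},
    {"tx": 0.216,"ty": 0.024,"tz": -0.41,"rx": 0.01,"ry": -0.02,"rz": 0},
  ],
)

```text
clock: 3.47
position: [0.4628, 0.375, 0.0524]
orientation: [-0.092, 2.67, 0.02]
force: [0.5, 0.1, 0.3]
finger_gap: 0.0854
```

```bash
python3 snap.py w4; python3 snap.py t4 top
```

```text
3.4667 [0.4628 0.375  0.0524] [-0.0924  2.6701  0.0205] [ 0.6911  0.2632 -0.6363  0.2804 -0.268   0.5685] [0.4774 0.0855 0.3094] 0.08542513086856489
3.5167 [0.4627 0.3755 0.0532] [-0.093   2.6691  0.0217] [ 0.6918  0.2619 -0.6362  0.2805 -0.268   0.5686] [-0.0511  0.1109 -0.2679] 0.08530591715344465
```

View pics/w4.png

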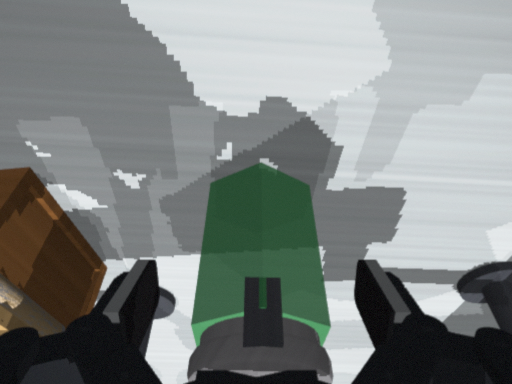

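>>> send_rows(
  series=[
    {"tx": 0,"ty": 0,"tz": 0,"rx": 0,"ry": 0,"rz": 0},
    {"tx": 0,"ty": 0,"tz": 0,"rx": 0,"ry": 0,"rz": 0},
    {"tx": 0,"ty": 0,"tz": 0,"rx": 0,"ry": 0,"rz": 0},
    {"tx": 0,"ty": 0,"tz": 0,"rx": 0,"ry": 0,"rz": 0},
    {"tx": 0,"ty": 0,"tz": 0,"rx": 0,"ry": 0,"rz": 0},
    {"tx": 0,"ty": 0,"tz": 0,"rx": 0,"ry": 0,"rz": 0},
  ],
  gripper=-1,
  force=50,
)

```text
clock: 4.07
position: [0.4631, 0.3763, 0.0553]
orientation: [-0.094, 2.666, 0.023]
force: [-3.4, -1.9, 6.2]
finger_gap: 0.0477
```

```bash
python3 snap.py w5
```

```text
4.0667 [0.4631 0.3763 0.0553] [-0.0936  2.666   0.0235] [ 0.6929  0.259  -0.6355  0.281  -0.2691  0.5685] [-3.4345 -1.9333  6.2106] 0.04774190971935647
```

View pics/w5.png

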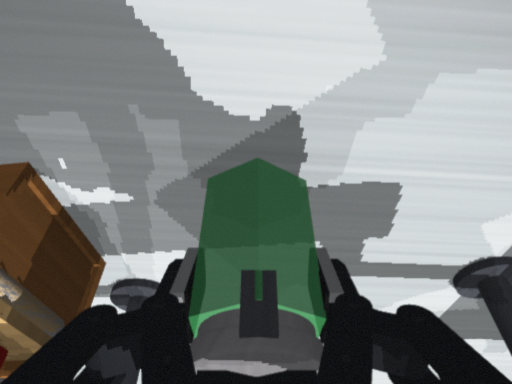

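```bash
python3 -c "
from h import *
np.set_printoptions(precision=4,suppress=True)
c=cal('w5');v=onz(c,257,158,0);print(v, v+.0275*np.array([np.cos(.073),np.sin(.073),0]))
o=arm.get_obs();R=Ro.from_rotvec(o['orientation']).as_matrix();print(R, np.degrees(np.arctan2(R[1,0],R[0,0])),np.degrees(np.arccos(-R[2,2])))
g=o['position']+.006*R[:,2];print('grasp',g)
"
```

```text
[0.438  0.3743 0.    ] [0.4654 0.3763 0.    ]
[[-0.8875 -0.0703  0.4555]
 [-0.0623  0.9975  0.0326]
 [-0.4567  0.0006 -0.8896]] -175.98707433999581 27.1716518041406
grasp [0.4658 0.3765 0.0499]
```

>>> send_rows(
  series=[
    {"tx": -0.02,"ty": 0,"tz": 0.06,"rx": 0,"ry": 0,"rz": 0},
    {"tx": -0.08,"ty": -0.01,"tz": 0.18,"rx": 0,"ry": 0,"rz": 0},
    {"tx": -0.15,"ty": -0.02,"tz": 0.3,"rx": 0,"ry": 0,"rz": 0},
    {"tx": -0.22,"ty": -0.02,"tz": 0.42,"rx": 0,"ry": 0,"rz": 0},
    {"tx": -0.28,"ty": -0.03,"tz": 0.54,"rx": 0,"ry": 0,"rz": 0},
    {"tx": -0.32,"ty": -0.04,"tz": 0.66,"rx": 0,"ry": 0,"rz": 0},
    {"tx": -0.32,"ty": -0.1,"tz": 0.72,"rx": 0,"ry": 0,"rz": 0},
  ],
)

```text
clock: 4.7
position: [0.3826, 0.3538, 0.2399]
orientation: [-0.097, 2.662, 0.031]
force: [1.0, -0.4, -0.7]
finger_gap: 0.0478
```

>>> send_rows(
  series=[
    {"tx": 0,"ty": -0.15,"tz": 0,"rx": 0,"ry": 0,"rz": -0.12},
    {"tx": 0,"ty": -0.3,"tz": 0,"rx": 0,"ry": 0,"rz": -0.24},
    {"tx": 0,"ty": -0.45,"tz": 0,"rx": 0,"ry": 0,"rz": -0.36},
    {"tx": 0,"ty": -0.6,"tz": 0,"rx": 0,"ry": 0,"rz": -0.48},
    {"tx": 0.02,"ty": -0.75,"tz": 0,"rx": 0,"ry": 0,"rz": -0.6},
    {"tx": 0.06,"ty": -0.88,"tz": 0,"rx": 0,"ry": 0,"rz": -0.72},
    {"tx": 0.12,"ty": -1.0,"tz": 0,"rx": 0,"ry": 0,"rz": -0.84},
  ],
)

```text
clock: 5.28
position: [0.4106, 0.102, 0.2392]
orientation: [0.463, 2.628, -0.106]
force: [0.0, -0.3, -0.7]
finger_gap: 0.0475
```

```bash
python3 snap.py w6;python3 -c "
from h import *
R=toolR(130,27);m=np.array([.566,-.0244,.007])
o=arm.get_obs();Rc=Ro.from_rotvec(o['orientation']).as_matrix();print(np.degrees(np.arctan2(Rc[1,0],Rc[0,0])),np.degrees(np.arccos(-Rc[2,2])))
for h in (.15,.08): cmd(psi=130,lean=27,grasp=m+[0,0,.05+h])"
```

```text
5.2833 [0.4106 0.102  0.2392] [ 0.4633  2.628  -0.1056] [ 0.2518 -0.3253 -0.7297  0.7602 -0.2584  0.5474] [ 0.049  -0.2576 -0.6994] 0.04747425634124321
159.45269019228152 27.644354442277862
t [ 0.601 -0.482 -0.113] r [ 0.008  0.022 -1.031] dist mm 194.6 ang 29.6
t [ 0.601 -0.482 -0.393] r [ 0.008  0.022 -1.031] dist mm 216.1 ang 29.6
```

View pics/w6.png

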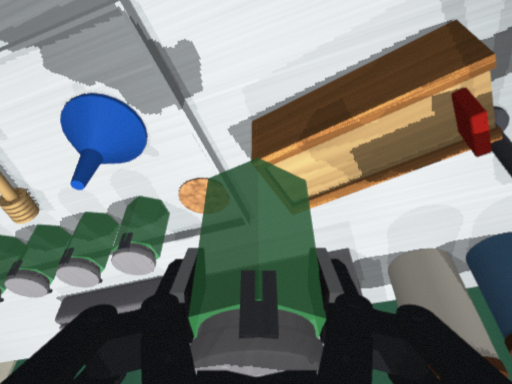

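>>> send_rows(
  series=[
    {"tx": 0.1,"ty": -0.08,"tz": 0,"rx": 0,"ry": 0,"rz": -0.2},
    {"tx": 0.2,"ty": -0.16,"tz": 0,"rx": 0,"ry": 0,"rz": -0.4},
    {"tx": 0.32,"ty": -0.26,"tz": 0,"rx": 0,"ry": 0,"rz": -0.6},
    {"tx": 0.44,"ty": -0.36,"tz": -0.05,"rx": 0.01,"ry": 0.01,"rz": -0.8},
    {"tx": 0.54,"ty": -0.44,"tz": -0.1,"rx": 0.01,"ry": 0.02,"rz": -1.0},
    {"tx": 0.6,"ty": -0.48,"tz": -0.15,"rx": 0.01,"ry": 0.02,"rz": -1.0},
    {"tx": 0.6,"ty": -0.48,"tz": -0.2,"rx": 0.01,"ry": 0.02,"rz": -1.0},
    {"tx": 0.6,"ty": -0.48,"tz": -0.2,"rx": 0.01,"ry": 0.02,"rz": -1.0},
  ],
)

```text
clock: 6.0
position: [0.5623, -0.0223, 0.187]
orientation: [1.125, 2.461, -0.271]
force: [-0.9, 0.1, -1.1]
finger_gap: 0.0476
```

```bash
python3 snap.py w7;python3 snap.py t7 top;python3 snap.py s7 scene; python3 - <<'E'
from h import *
o=arm.get_obs();Rc=Ro.from_rotvec(o['orientation']).as_matrix();print(np.degrees(np.arctan2(Rc[1,0],Rc[0,0])),np.degrees(np.arccos(-Rc[2,2])),Rc[2])
s=img("s7");t=img("t7")
a=cv2.resize(s[140:260,190:320],None,fx=3,fy=3,interpolation=cv2.INTER_CUBIC);b=cv2.resize(t[140:260,200:330],None,fx=3,fy=3,interpolation=cv2.INTER_CUBIC)
cv2.imwrite("pics/c7.png",np.hstack([a,b]))
E
```

```text
6.0 [ 0.5623 -0.0223  0.187 ] [ 1.1246  2.461  -0.2711] [ 0.0087  0.0635 -0.5125  0.6818 -0.3518  0.8099] [-0.8757  0.1387 -1.1216] 0.04762656434121879
6.05 [ 0.5621 -0.022   0.1881] [ 1.1235  2.4602 -0.2706] [ 0.0096  0.0615 -0.5123  0.6828 -0.3522  0.81  ] [ 0.0192 -0.2236 -1.6258] 0.047875851789391785
6.1 [ 0.5627 -0.0217  0.1895] [ 1.1224  2.4581 -0.2691] [ 0.0102  0.0598 -0.5116  0.6827 -0.3524  0.81  ] [-0.4872  1.5473 -1.362 ] 0.04773615058613261
130.89989846932136 26.98183790157151 [-0.45370682  0.00105132 -0.89115039]
```

View pics/w7.png

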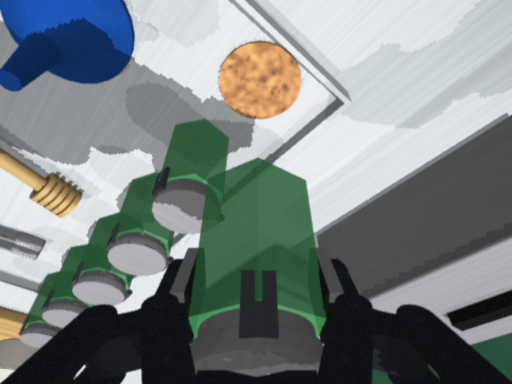

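View pics/c7.png

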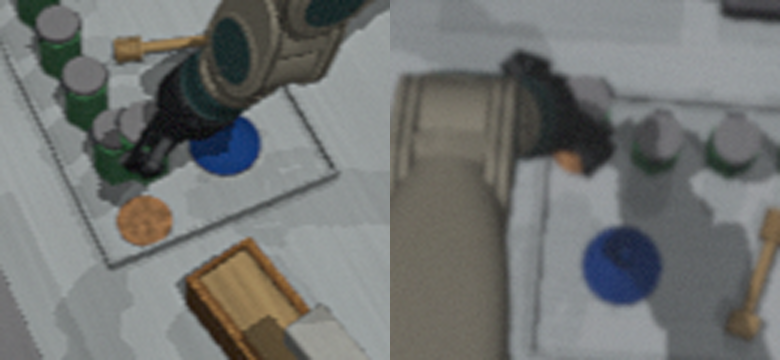

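```bash
python3 - <<'E'
from h import *
np.set_printoptions(precision=4,suppress=True)
c=cal("w7");im=img("w7")
b,l=blobs(im,(3,90,60),(20,255,255),(200,20,320,130),300);print(b)
m=(l==1+0)
cn,_=cv2.findContours((l>0).astype(np.uint8),cv2.RETR_EXTERNAL,cv2.CHAIN_APPROX_NONE);cn=max(cn,key=cv2.contourArea)
P=np.array([onz(c,*p[0],.007)[:2] for p in cn]);print(P.min(0),P.max(0),(P.min(0)+P.max(0))/2,cv2.minEnclosingCircle((P*1000).astype(np.float32)))
o=arm.get_obs();R=Ro.from_rotvec(o['orientation']).as_matrix();g=o['position']+.006*R[:,2];print("grasp",g)
# jar front bottom corner
ps=np.radians(130.9); d=np.array([np.cos(ps),np.sin(ps),0])
v=onz(c,261,158,g[2]-.05);print("jar axis",v-d*.0275)
print("tray corner",onz(c,350,100,.018))
cmd(psi=130,lean=27,grasp=[.566,-.0244,.058])
E
```

```text
[([219, 42, 82, 77, 4956], [259.5, 79.7])]
[ 0.5335 -0.0559] [0.5966 0.0076] [ 0.565  -0.0242] ((564.9560546875, -24.108776092529297), 31.99688148498535)
grasp [ 0.5651 -0.0235  0.1852]
jar axis [ 0.563  -0.0217  0.1352]
tray corner [0.6231 0.0152 0.018 ]
t [ 0.004 -0.003 -0.509] r [-0.002  0.001 -0.032] dist mm 127.2 ang 0.9
```

>>> send_rows(
  series=[
    {"tx": 0.002,"ty": -0.005,"tz": -0.1,"rx": 0,"ry": 0,"rz": 0},
    {"tx": 0.002,"ty": -0.005,"tz": -0.2,"rx": 0,"ry": 0,"rz": 0},
    {"tx": 0.002,"ty": -0.005,"tz": -0.3,"rx": 0,"ry": 0,"rz": 0},
    {"tx": 0.002,"ty": -0.005,"tz": -0.4,"rx": 0,"ry": 0,"rz": 0},
    {"tx": 0.002,"ty": -0.005,"tz": -0.46,"rx": 0,"ry": 0,"rz": 0},
    {"tx": 0.002,"ty": -0.005,"tz": -0.49,"rx": 0,"ry": 0,"rz": 0},
    {"tx": 0.002,"ty": -0.005,"tz": -0.49,"rx": 0,"ry": 0,"rz": 0},
    {"tx": 0.002,"ty": -0.005,"tz": -0.49,"rx": 0,"ry": 0,"rz": 0},
  ],
)

```text
clock: 6.82
position: [0.5645, -0.0224, 0.0692]
orientation: [1.121, 2.455, -0.267]
force: [0.1, -0.4, -0.3]
finger_gap: 0.0477
```

```bash
python3 snap.py w8;python3 snap.py s8 scene; python3 - <<'E'
from h import *
s=img("s8")
a=cv2.resize(s[150:240,200:290],None,fx=5,fy=5,interpolation=cv2.INTER_CUBIC)
cv2.imwrite("pics/c8.png",a)
cmd(psi=131,lean=27,grasp=[.5658,-.0248,.057])
E
```

```text
6.8167 [ 0.5645 -0.0224  0.0692] [ 1.1206  2.455  -0.2667] [ 0.0086  0.2229 -0.6343  0.392  -0.352   0.8073] [ 0.129  -0.4138 -0.2929] 0.04773997320902619
6.8667 [ 0.5652 -0.0225  0.0699] [ 1.1205  2.4536 -0.2658] [ 0.0085  0.2224 -0.6334  0.3919 -0.3519  0.8074] [-0.2296  0.7362 -1.2266] 0.047677438000608204
t [-0.006 -0.001 -0.031] r [-0.002  0.009  0.002] dist mm 8.0 ang 0.3
```

View pics/w8.png

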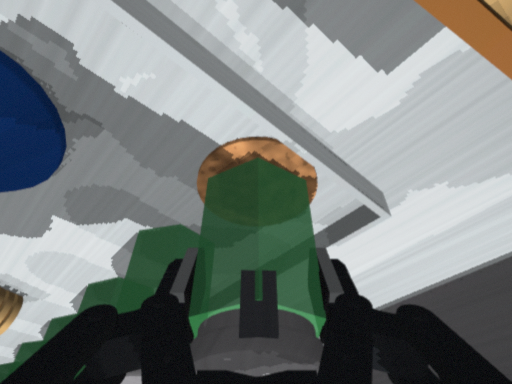

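View pics/c8.png

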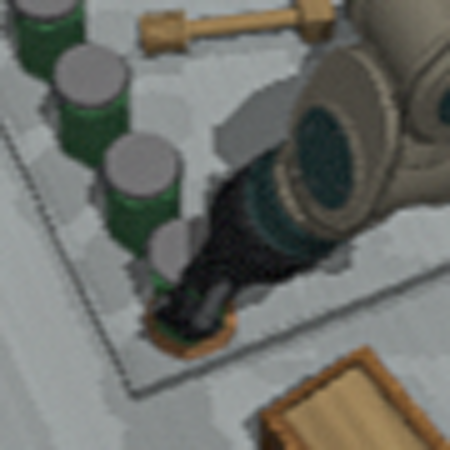

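>>> send_rows(
  series=[
    {"tx": -0.003,"ty": -0.001,"tz": -0.01,"rx": 0,"ry": 0,"rz": 0},
    {"tx": -0.005,"ty": -0.001,"tz": -0.02,"rx": 0,"ry": 0,"rz": 0},
    {"tx": -0.005,"ty": -0.001,"tz": -0.027,"rx": 0,"ry": 0,"rz": 0},
    {"tx": -0.005,"ty": -0.001,"tz": -0.027,"rx": 0,"ry": 0,"rz": 0},
  ],
)

```text
clock: 7.25
position: [0.564, -0.0228, 0.0633]
orientation: [1.121, 2.453, -0.265]
force: [-1.2, 0.7, -1.2]
finger_gap: 0.0475
```

>>> send_rows(
  series=[
    {"tx": 0,"ty": 0,"tz": -0.004,"rx": 0,"ry": 0,"rz": 0},
    {"tx": 0,"ty": 0,"tz": -0.004,"rx": 0,"ry": 0,"rz": 0},
  ],
)

```text
clock: 7.42
position: [0.5641, -0.0228, 0.0624]
orientation: [1.121, 2.453, -0.266]
force: [-0.2, 0.0, 0.5]
finger_gap: 0.0472
```

>>> send_rows(
  series=[
    {"tx": 0,"ty": 0,"tz": -0.006,"rx": 0,"ry": 0,"rz": 0},
    {"tx": 0,"ty": 0,"tz": -0.006,"rx": 0,"ry": 0,"rz": 0},
  ],
)

```text
clock: 7.58
position: [0.5643, -0.0229, 0.0623]
orientation: [1.12, 2.452, -0.267]
force: [-7.1, 2.9, 11.1]
finger_gap: 0.0477
```

```bash
python3 snap.py w9
```

```text
7.5833 [ 0.5643 -0.0229  0.0623] [ 1.1198  2.4515 -0.2672] [ 0.0085  0.2334 -0.6423  0.3704 -0.3538  0.8069] [-7.0845  2.8534 11.0638] 0.04770492509609139
```

View pics/w9.png

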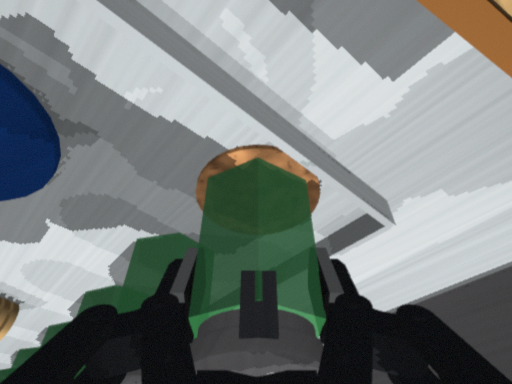

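```bash
python3 - <<'E'
from h import *
np.set_printoptions(precision=4,suppress=True)
c=cal("w9")
a=onz(c,258,158,.007);b=onz(c,258,146,.007);print(a,b,np.linalg.norm(a-b))
for p in [(207,178),(308,181),(196,186),(320,188)]: print(p,onz(c,*p,.007))
d=np.array([np.cos(np.radians(131)),np.sin(np.radians(131)),0]);print("axis",a-.0275*d,"mat",b-.032*d)
l=onz(c,207,178,.007);r=onz(c,308,181,.007);print("from side corners", (l+r)/2-d*.01375)
E
```

```text
[ 0.5484 -0.0047  0.007 ] [0.5438 0.0005 0.007 ] 0.006965402575858949
(207, 178) [ 0.5379 -0.0305  0.007 ]
(308, 181) [0.5767 0.0003 0.007 ]
(196, 186) [ 0.5369 -0.0386  0.007 ]
(320, 188) [0.5849 0.0009 0.007 ]
axis [ 0.5664 -0.0255  0.007 ] mat [ 0.5648 -0.0236  0.007 ]
from side corners [ 0.5663 -0.0255  0.007 ]
```

>>> send_rows(
  series=[
    {"tx": 0,"ty": 0,"tz": 0.016,"rx": 0,"ry": 0,"rz": 0},
    {"tx": -0.007,"ty": 0.008,"tz": 0.016,"rx": 0,"ry": 0,"rz": 0},
    {"tx": -0.007,"ty": 0.008,"tz": 0.016,"rx": 0,"ry": 0,"rz": 0},
    {"tx": -0.007,"ty": 0.008,"tz": 0.008,"rx": 0,"ry": 0,"rz": 0},
    {"tx": -0.007,"ty": 0.008,"tz": 0,"rx": 0,"ry": 0,"rz": 0},
    {"tx": -0.007,"ty": 0.008,"tz": 0,"rx": 0,"ry": 0,"rz": 0},
  ],
)

```text
clock: 8.13
position: [0.5626, -0.021, 0.0623]
orientation: [1.12, 2.451, -0.268]
force: [-2.0, 1.9, 3.3]
finger_gap: 0.0475
```

```bash
python3 snap.py w10; python3 - <<'E'
from h import *
im=img("w10");cv2.imwrite("pics/c10.png",cv2.resize(im[130:200,180:340],None,fx=5,fy=5,interpolation=cv2.INTER_CUBIC))
E
```

```text
8.1333 [ 0.5626 -0.021   0.0623] [ 1.1196  2.4514 -0.2675] [ 0.0128  0.2316 -0.6449  0.371  -0.3555  0.8111] [-1.9623  1.9122  3.344 ] 0.04748429199839789
```

View pics/c10.png

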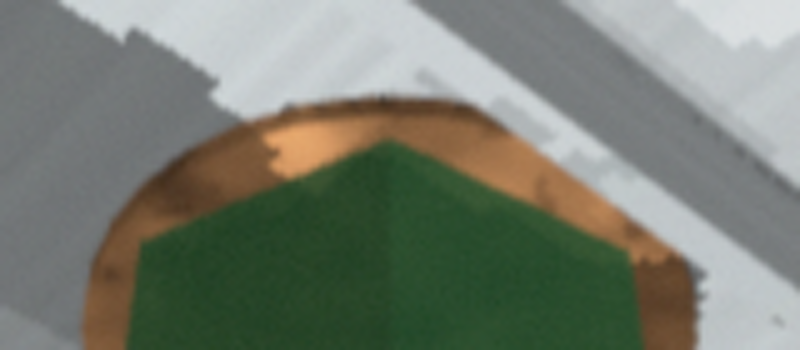

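>>> send_rows(
  series=[
    {"tx": 0,"ty": 0,"tz": 0,"rx": 0,"ry": 0,"rz": 0},
    {"tx": 0,"ty": 0,"tz": 0,"rx": 0,"ry": 0,"rz": 0},
    {"tx": 0,"ty": 0,"tz": 0,"rx": 0,"ry": 0,"rz": 0},
  ],
  gripper=0.7,
)

```text
clock: 8.43
position: [0.5626, -0.021, 0.0621]
orientation: [1.12, 2.451, -0.268]
force: [0.6, 0.6, 0.8]
finger_gap: 0.0724
```

```bash
python3 snap.py w11
```

```text
8.4333 [ 0.5626 -0.021   0.0621] [ 1.1198  2.4515 -0.2677] [ 0.0126  0.232  -0.6449  0.3708 -0.3554  0.811 ] [0.6363 0.6245 0.7877] 0.07242826018558107
```

View pics/w11.png

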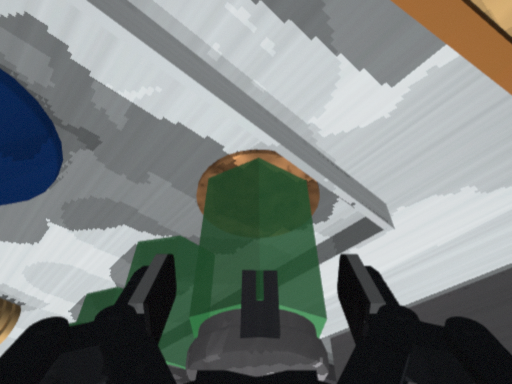

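Released cleanly; retreat along the tool axis.

>>> send_rows(
  series=[
    {"tx": -0.02,"ty": 0.023,"tz": 0.06,"rx": 0,"ry": 0,"rz": 0},
    {"tx": -0.05,"ty": 0.058,"tz": 0.15,"rx": 0,"ry": 0,"rz": 0},
    {"tx": -0.1,"ty": 0.115,"tz": 0.3,"rx": 0,"ry": 0,"rz": 0},
    {"tx": -0.15,"ty": 0.172,"tz": 0.45,"rx": 0,"ry": 0,"rz": 0},
    {"tx": -0.2,"ty": 0.23,"tz": 0.6,"rx": 0,"ry": 0,"rz": 0},
    {"tx": -0.25,"ty": 0.3,"tz": 0.7,"rx": 0,"ry": 0,"rz": 0},
  ],
)

```text
clock: 8.98
position: [0.5008, 0.0542, 0.241]
orientation: [1.121, 2.447, -0.265]
force: [-0.3, 0.8, 0.5]
finger_gap: 0.0726
```

```bash
python3 snap.py w12; python3 - <<'E'
from h import *
cmd(psi=189.7,lean=27,pos=[.36,.20,.23])
E
```

```text
8.9833 [0.5008 0.0542 0.241 ] [ 1.1207  2.4468 -0.2645] [ 0.189  -0.0626 -0.5138  0.8599 -0.4067  0.9942] [-0.2614  0.8238  0.4769] 0.07256401712635219
t [-0.567  0.572 -0.063] r [-0.02   0.028  2.047] dist mm 202.0 ang 58.7
```

View pics/w12.png

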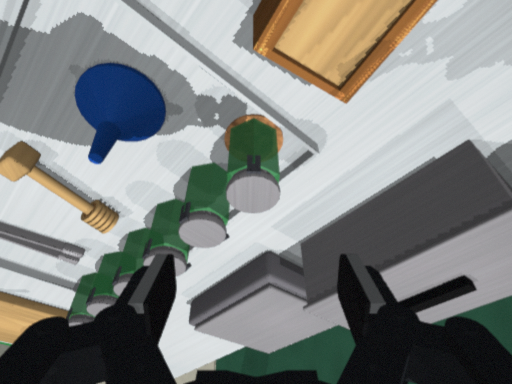

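>>> send_rows(
  series=[
    {"tx": -0.12,"ty": 0.06,"tz": 0,"rx": 0,"ry": 0,"rz": 0.24},
    {"tx": -0.24,"ty": 0.12,"tz": 0,"rx": 0,"ry": 0,"rz": 0.48},
    {"tx": -0.36,"ty": 0.18,"tz": 0,"rx": 0,"ry": 0,"rz": 0.72},
    {"tx": -0.46,"ty": 0.26,"tz": 0,"rx": 0,"ry": 0,"rz": 0.96},
  ],
  gripper=0,
)

```text
clock: 9.37
position: [0.3846, 0.122, 0.245]
orientation: [0.493, 2.62, -0.104]
force: [0.0, 0.5, 0.1]
finger_gap: 0.0426
```

>>> send_rows(
  series=[
    {"tx": -0.04,"ty": 0.06,"tz": 0,"rx": 0,"ry": 0,"rz": 0.24},
    {"tx": -0.07,"ty": 0.12,"tz": 0,"rx": 0,"ry": 0,"rz": 0.48},
    {"tx": -0.1,"ty": 0.2,"tz": 0,"rx": 0,"ry": 0,"rz": 0.72},
    {"tx": -0.12,"ty": 0.28,"tz": 0,"rx": 0,"ry": 0,"rz": 0.98},
    {"tx": -0.12,"ty": 0.28,"tz": 0,"rx": 0,"ry": 0,"rz": 1.0},
  ],
)

```text
clock: 9.78
position: [0.3536, 0.1931, 0.2448]
orientation: [-0.177, 2.657, 0.062]
force: [1.1, 0.5, 0.4]
finger_gap: 0.0427
```

```bash
python3 snap.py w13; python3 - <<'E'
from h import *
R=toolR(189.7,27);g=np.array([.4955,.2515,.087])
cmd(psi=189.7,lean=27,grasp=g-.1*R[:,2]);print(R[:,2])
E
```

```text
9.7833 [0.3536 0.1931 0.2448] [-0.1769  2.6569  0.0619] [ 0.4169 -0.4296 -0.7827  0.7508 -0.117   0.256 ] [1.1016 0.4958 0.3951] 0.042701075117213
t [ 0.376  0.205 -0.253] r [-0.027  0.014  0.075] dist mm 124.4 ang 2.3
[ 0.44750001  0.07649258 -0.89100652]
```

View pics/w13.png

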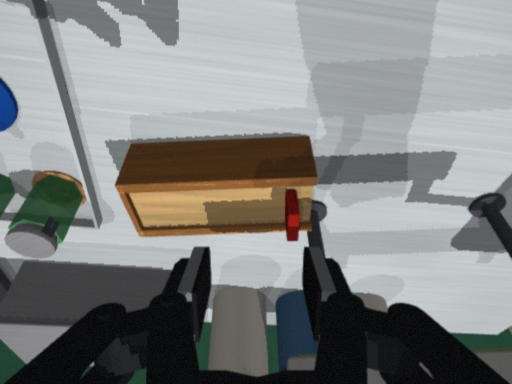

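```bash
python3 - <<'E'
from h import *
R=toolR(189.7,29);g=np.array([.4955,.2515,.087])
cmd(psi=189.7,lean=29,grasp=g-.1*R[:,2]);print(R[:,2])
E
```

```text
t [ 0.363  0.203 -0.26 ] r [-0.016 -0.055  0.075] dist mm 122.7 ang 2.7
[ 0.47787852  0.08168527 -0.87461971]
```

>>> send_rows(
  series=[
    {"tx": 0.1,"ty": 0.05,"tz": -0.07,"rx": 0,"ry": -0.03,"rz": 0.04},
    {"tx": 0.2,"ty": 0.1,"tz": -0.14,"rx": -0.01,"ry": -0.05,"rz": 0.07},
    {"tx": 0.3,"ty": 0.16,"tz": -0.21,"rx": -0.01,"ry": -0.05,"rz": 0.07},
    {"tx": 0.36,"ty": 0.2,"tz": -0.26,"rx": -0.01,"ry": -0.05,"rz": 0.07},
    {"tx": 0.36,"ty": 0.2,"tz": -0.26,"rx": -0.01,"ry": -0.05,"rz": 0.07},
  ],
)

```text
clock: 10.25
position: [0.4459, 0.2419, 0.1772]
orientation: [-0.215, 2.633, 0.058]
force: [-1.0, -0.9, -0.3]
finger_gap: 0.0428
```

```bash
python3 snap.py w14; python3 - <<'E'
from h import *
im=img("w14");cv2.imwrite("pics/c14.png",cv2.resize(im[190:330,170:370],None,fx=4,fy=4,interpolation=cv2.INTER_CUBIC))
cmd(psi=189.7,lean=29,grasp=[.4955,.2515,.087])
E
```

```text
10.25 [0.4459 0.2419 0.1772] [-0.215   2.6335  0.0583] [ 0.4368 -0.1326 -0.7501  0.468  -0.1279  0.2422] [-1.0116 -0.8709 -0.319 ] 0.0428177048833187
t [ 0.192  0.039 -0.342] r [-0.002 -0.013  0.011] dist mm 98.6 ang 0.5
```

View pics/w14.png

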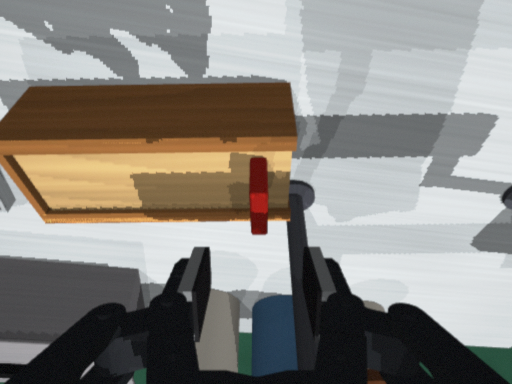

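View pics/c14.png

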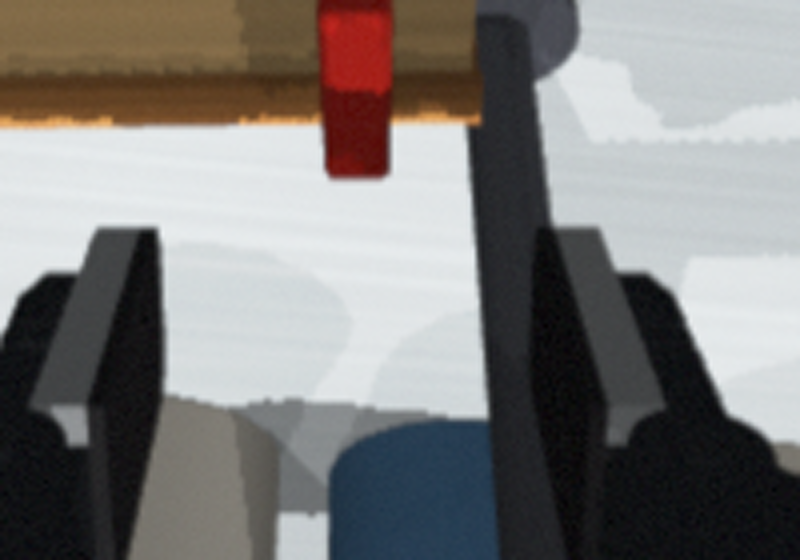

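```bash
python3 - <<'E'
from h import *
np.set_printoptions(precision=4,suppress=True)
c=cal("w14")
for p in [(250.3,193),(268,193),(251.7,234.5),(267.2,234.5)]: print(onz(c,*p,.097))
print(np.mean([onz(c,*p,.097) for p in [(250.3,193),(268,193),(251.7,234.5),(267.2,234.5)]],0))
for p,z in [((295,83),0),((300,151),.067),((289,220),.067),((28,86),0),((0,151),.067),((48,220),.067)]: print("case",onz(c,*p,z))
E
```

```text
[0.4724 0.2422 0.097 ]
[0.4707 0.2529 0.097 ]
[0.5151 0.2497 0.097 ]
[0.5134 0.2605 0.097 ]
[0.4929 0.2513 0.097 ]
case [0.448  0.2722 0.    ]
case [0.4591 0.2729 0.067 ]
case [0.5316 0.2828 0.067 ]
case [0.4836 0.0696 0.    ]
case [0.4907 0.0783 0.067 ]
case [0.5629 0.0893 0.067 ]
```

>>> send_rows(
  series=[
    {"tx": 0.05,"ty": 0.01,"tz": -0.09,"rx": 0,"ry": 0,"rz": 0},
    {"tx": 0.1,"ty": 0.02,"tz": -0.18,"rx": 0,"ry": 0,"rz": 0},
    {"tx": 0.15,"ty": 0.03,"tz": -0.27,"rx": 0,"ry": -0.01,"rz": 0.01},
    {"tx": 0.175,"ty": 0.037,"tz": -0.315,"rx": 0,"ry": -0.01,"rz": 0.01},
    {"tx": 0.186,"ty": 0.039,"tz": -0.334,"rx": 0,"ry": -0.01,"rz": 0.01},
    {"tx": 0.186,"ty": 0.039,"tz": -0.334,"rx": 0,"ry": -0.01,"rz": 0.01},
  ],
)

```text
clock: 10.8
position: [0.4907, 0.2501, 0.0935]
orientation: [-0.22, 2.631, 0.057]
force: [-0.2, 0.5, 0.1]
finger_gap: 0.0425
```

```bash
python3 snap.py w15
```

```text
10.8 [0.4907 0.2501 0.0935] [-0.2203  2.6307  0.0571] [ 0.4101  0.079  -0.7728  0.2285 -0.1159  0.214 ] [-0.1975  0.4752  0.1443] 0.04250909315924315
```

View pics/w15.png

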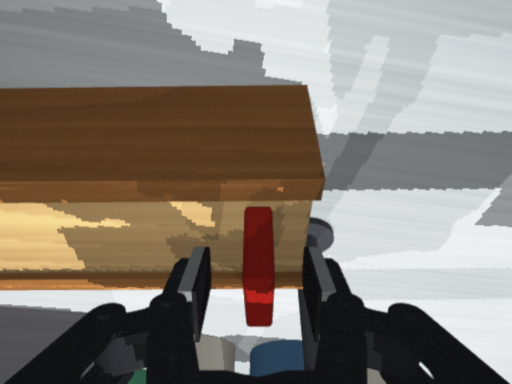

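>>> send_rows(
  series=[
    {"tx": 0,"ty": 0.004,"tz": 0,"rx": 0,"ry": 0,"rz": 0},
    {"tx": 0,"ty": 0.004,"tz": 0,"rx": 0,"ry": 0,"rz": 0},
    {"tx": 0,"ty": 0.004,"tz": 0,"rx": 0,"ry": 0,"rz": 0},
    {"tx": 0,"ty": 0.004,"tz": 0,"rx": 0,"ry": 0,"rz": 0},
    {"tx": 0,"ty": 0.004,"tz": 0,"rx": 0,"ry": 0,"rz": 0},
    {"tx": 0,"ty": 0.004,"tz": 0,"rx": 0,"ry": 0,"rz": 0},
  ],
  gripper=-1,
  force=80,
)

```text
clock: 11.35
position: [0.4914, 0.2517, 0.0962]
orientation: [-0.222, 2.627, 0.058]
force: [-3.9, -1.7, 6.4]
finger_gap: 0.0109
```

```bash
python3 snap.py w16;python3 -c "
from h import *
o=arm.get_obs();R=Ro.from_rotvec(o['orientation']).as_matrix();print(o['position']+.006*R[:,2],R[:,1])"
```

```text
11.35 [0.4914 0.2517 0.0962] [-0.2218  2.6265  0.0583] [ 0.4129  0.0757 -0.7705  0.2302 -0.1172  0.2148] [-3.8845 -1.6841  6.3807] 0.010902167935964619
[0.49426269 0.25223384 0.09095841] [-1.67925393e-01  9.85799548e-01  5.59671891e-04]
```

View pics/w16.png

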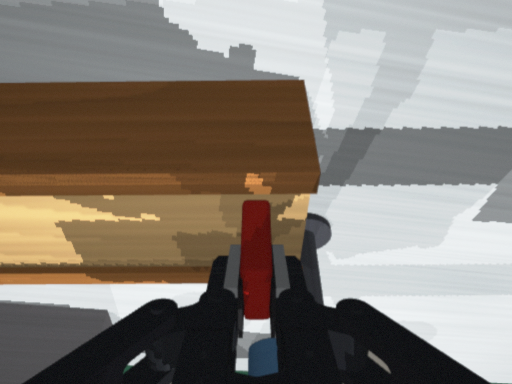

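>>> send_rows(
  series=[
    {"tx": -0.003,"ty": 0.02,"tz": 0,"rx": 0,"ry": 0,"rz": 0},
    {"tx": -0.008,"ty": 0.05,"tz": 0,"rx": 0,"ry": 0,"rz": 0},
    {"tx": -0.015,"ty": 0.09,"tz": 0,"rx": 0,"ry": 0,"rz": 0},
    {"tx": -0.022,"ty": 0.13,"tz": 0,"rx": 0,"ry": 0,"rz": 0},
    {"tx": -0.029,"ty": 0.17,"tz": 0,"rx": 0,"ry": 0,"rz": 0},
    {"tx": -0.034,"ty": 0.2,"tz": 0,"rx": 0,"ry": 0,"rz": 0},
    {"tx": -0.034,"ty": 0.2,"tz": 0,"rx": 0,"ry": 0,"rz": 0},
  ],
)

```text
clock: 11.98
position: [0.482, 0.3038, 0.0963]
orientation: [-0.226, 2.627, 0.061]
force: [-5.3, 0.7, 3.3]
finger_gap: 0.0103
```

```bash
python3 snap.py w17
```

```text
11.9833 [0.482  0.3038 0.0963] [-0.2257  2.6271  0.0613] [ 0.5272  0.1139 -0.7239  0.2531 -0.1677  0.3147] [-5.2606  0.7061  3.2769] 0.01025518097405203
```

View pics/w17.png

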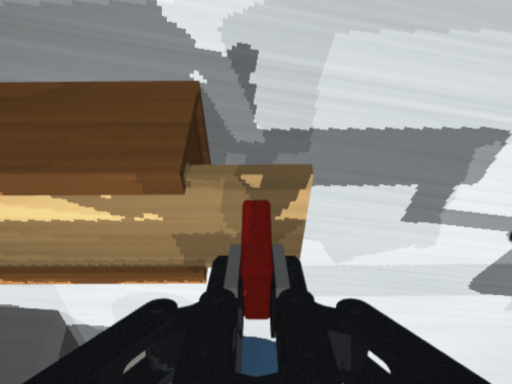

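>>> send_rows(
  series=[
    {"tx": -0.01,"ty": 0.06,"tz": 0,"rx": 0,"ry": 0,"rz": 0},
    {"tx": -0.023,"ty": 0.13,"tz": 0,"rx": 0,"ry": 0,"rz": 0},
    {"tx": -0.037,"ty": 0.21,"tz": 0,"rx": 0,"ry": 0,"rz": 0},
    {"tx": -0.051,"ty": 0.29,"tz": 0,"rx": 0,"ry": 0,"rz": 0},
    {"tx": -0.063,"ty": 0.36,"tz": 0,"rx": 0,"ry": 0,"rz": 0},
    {"tx": -0.07,"ty": 0.4,"tz": 0,"rx": 0,"ry": 0,"rz": 0},
    {"tx": -0.072,"ty": 0.41,"tz": 0,"rx": 0,"ry": 0,"rz": 0},
    {"tx": -0.072,"ty": 0.41,"tz": 0,"rx": 0,"ry": 0,"rz": 0},
  ],
)

```text
clock: 12.7
position: [0.4632, 0.4073, 0.0963]
orientation: [-0.228, 2.628, 0.064]
force: [-4.0, -0.2, 3.2]
finger_gap: 0.0103
```

```bash
python3 snap.py w18; python3 snap.py t18 top
```

```text
12.7 [0.4632 0.4073 0.0963] [-0.228   2.6278  0.0636] [ 0.725   0.2091 -0.599   0.3207 -0.2537  0.4946] [-4.0072 -0.1758  3.1562] 0.010250306284604061
12.75 [0.4633 0.407  0.0963] [-0.2277  2.6278  0.0636] [ 0.7245  0.2088 -0.5993  0.3205 -0.2535  0.4944] [-5.008   0.7718  2.2906] 0.010396735167807073
```

View pics/w18.png

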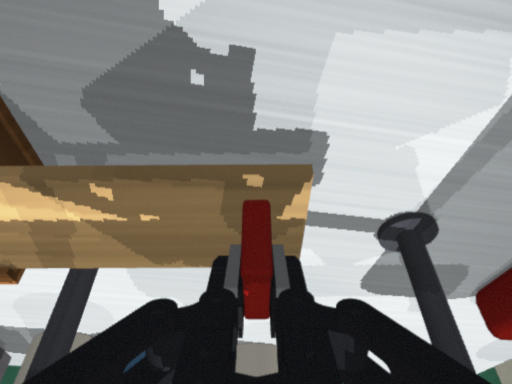

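View pics/t18.png

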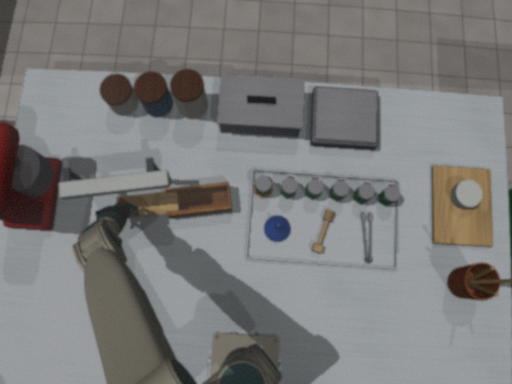

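>>> send_rows(
  series=[
    {"tx": 0,"ty": 0,"tz": 0,"rx": 0,"ry": 0,"rz": 0},
    {"tx": 0,"ty": 0,"tz": 0,"rx": 0,"ry": 0,"rz": 0},
    {"tx": 0,"ty": 0,"tz": 0,"rx": 0,"ry": 0,"rz": 0},
  ],
  gripper=-0.2,
  force=40,
)

```text
clock: 13.05
position: [0.4641, 0.4068, 0.0968]
orientation: [-0.226, 2.626, 0.064]
force: [0.2, 0.6, 0.9]
finger_gap: 0.0341
```

```bash
python3 snap.py w19
```

```text
13.05 [0.4641 0.4068 0.0968] [-0.2256  2.6265  0.0638] [ 0.7236  0.2085 -0.5991  0.3196 -0.2541  0.4946] [0.2036 0.6363 0.8999] 0.03412207568526478
```

View pics/w19.png

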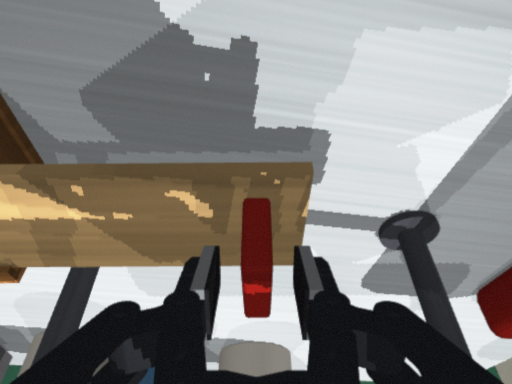

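>>> send_rows(
  series=[
    {"tx": -0.04,"ty": -0.007,"tz": 0.075,"rx": 0,"ry": 0,"rz": 0},
    {"tx": -0.11,"ty": -0.018,"tz": 0.2,"rx": 0,"ry": 0,"rz": 0},
    {"tx": -0.18,"ty": -0.03,"tz": 0.33,"rx": 0,"ry": 0,"rz": 0},
    {"tx": -0.25,"ty": -0.043,"tz": 0.46,"rx": 0,"ry": 0,"rz": 0},
    {"tx": -0.3,"ty": -0.1,"tz": 0.58,"rx": 0,"ry": 0,"rz": 0},
    {"tx": -0.3,"ty": -0.24,"tz": 0.62,"rx": 0,"ry": 0,"rz": 0},
    {"tx": -0.3,"ty": -0.4,"tz": 0.62,"rx": 0,"ry": 0,"rz": 0},
  ],
)

```text
clock: 13.68
position: [0.3914, 0.3091, 0.2578]
orientation: [-0.228, 2.617, 0.072]
force: [1.2, -1.1, 1.5]
finger_gap: 0.0343
```

```bash
python3 -c "
from h import *
cmd(psi=163,lean=0,pos=[.40,.07,.25])"
```

```text
t [ 0.035 -0.956 -0.031] r [ 0.047  1.042 -0.919] dist mm 239.4 ang 39.8
```

>>> send_rows(
  series=[
    {"tx": 0,"ty": -0.15,"tz": 0,"rx": 0.005,"ry": 0.15,"rz": -0.13},
    {"tx": 0,"ty": -0.3,"tz": 0,"rx": 0.01,"ry": 0.3,"rz": -0.26},
    {"tx": 0.01,"ty": -0.45,"tz": 0,"rx": 0.02,"ry": 0.45,"rz": -0.4},
    {"tx": 0.02,"ty": -0.6,"tz": 0,"rx": 0.03,"ry": 0.6,"rz": -0.53},
    {"tx": 0.03,"ty": -0.75,"tz": 0,"rx": 0.03,"ry": 0.75,"rz": -0.66},
    {"tx": 0.04,"ty": -0.88,"tz": -0.02,"rx": 0.04,"ry": 0.9,"rz": -0.8},
    {"tx": 0.04,"ty": -1.0,"tz": -0.03,"rx": 0.045,"ry": 1.0,"rz": -0.88},
  ],
)

```text
clock: 14.27
position: [0.4029, 0.0566, 0.2512]
orientation: [0.439, 3.089, 0.004]
force: [1.5, -0.6, 0.7]
finger_gap: 0.0344
```

```bash
python3 -c "
from h import *
cmd(psi=162.7,lean=0,pos=[.436,-.2235,.20])"
```

```text
t [ 0.132 -1.121 -0.205] r [ 0.001  0.043 -0.04 ] dist mm 286.7 ang 1.7
```

>>> send_rows(
  series=[
    {"tx": 0.02,"ty": -0.15,"tz": 0,"rx": 0,"ry": 0.04,"rz": -0.04},
    {"tx": 0.04,"ty": -0.3,"tz": 0,"rx": 0,"ry": 0.04,"rz": -0.04},
    {"tx": 0.06,"ty": -0.45,"tz": 0,"rx": 0,"ry": 0.04,"rz": -0.04},
    {"tx": 0.08,"ty": -0.6,"tz": 0,"rx": 0,"ry": 0.04,"rz": -0.04},
    {"tx": 0.09,"ty": -0.75,"tz": -0.03,"rx": 0,"ry": 0.04,"rz": -0.04},
    {"tx": 0.1,"ty": -0.88,"tz": -0.08,"rx": 0,"ry": 0.04,"rz": -0.04},
    {"tx": 0.1,"ty": -0.98,"tz": -0.14,"rx": 0,"ry": 0.04,"rz": -0.04},
    {"tx": 0.1,"ty": -0.98,"tz": -0.14,"rx": 0,"ry": 0.04,"rz": -0.04},
  ],
  gripper=0,
)

```text
clock: 14.93
position: [0.4272, -0.1924, 0.2139]
orientation: [-0.482, -3.104, 0.003]
force: [0.3, 1.6, 0.2]
finger_gap: 0.0423
```

```bash
python3 snap.py w20
```

```text
14.9333 [ 0.4272 -0.1924  0.2139] [-0.4818 -3.1041  0.0029] [-0.5602  0.0262 -0.4132  1.131  -0.0019 -0.2522] [0.3384 1.556  0.1822] 0.042317557419353447
```

View pics/w20.png

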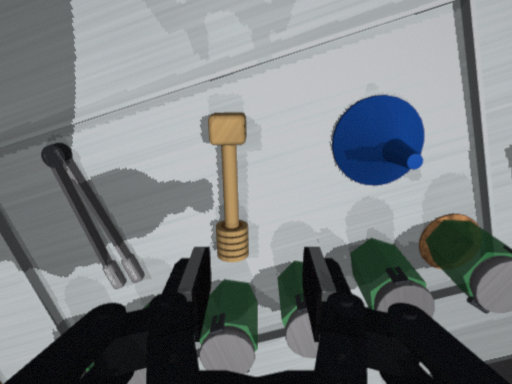

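```bash
python3 - <<'E'
from h import *
np.set_printoptions(precision=4,suppress=True)
c=cal("w20");im=img("w20")
b,l=blobs(im,(8,90,50),(28,255,255),(195,100,262,270),100);print(b)
ls=[]
for r in range(150,218,6):
    xs=np.nonzero(l[r]>0)[0]; ls.append(onz(c,(xs.min()+xs.max())/2,r,.020)); print(r,xs.min(),xs.max(),ls[-1][:2])
ls=np.array(ls);d=np.linalg.svd(ls[:,:2]-ls[:,:2].mean(0))[2][0];d*=np.sign(d[0]);print("dir",np.degrees(np.arctan2(d[1],d[0])))
m=ls[:,:2].mean(0)
for p in [(229,146),(232,221),(233,261)]: print(onz(c,*p,.02))
a=onz(c,229,146,.024)[:2];h=onz(c,232,221,.024)[:2]
pa=m+d*((a-m)@d);ph=m+d*((h-m)@d);print("from block end",pa+.044*d,"from head",ph-.038*d)
cmd(psi=162.7,lean=0,grasp=[.436,-.2235,.028])
E
```

```text
[([209, 113, 39, 149, 3275], [229.5, 185.0])]
150 222 235 [ 0.4005 -0.212 ]
156 222 235 [ 0.4058 -0.2138]
162 222 235 [ 0.4112 -0.2157]
168 223 235 [ 0.4167 -0.2171]
174 223 236 [ 0.4223 -0.2186]
180 223 236 [ 0.4279 -0.2205]
186 224 236 [ 0.4336 -0.222 ]
192 224 236 [ 0.4393 -0.2239]
198 224 236 [ 0.4451 -0.2259]
204 224 237 [ 0.451  -0.2274]
210 225 237 [ 0.457 -0.229]
216 225 237 [ 0.463 -0.231]
dir -16.764903977943323
[ 0.3972 -0.2103  0.02  ]
[ 0.4683 -0.2318  0.02  ]
[ 0.5106 -0.2453  0.02  ]
from block end [ 0.4383 -0.2236] from head [ 0.4301 -0.2211]
t [ 0.036 -0.132 -0.723] r [-0.    -0.001  0.01 ] dist mm 183.9 ang 0.3
```

>>> send_rows(
  series=[
    {"tx": 0.03,"ty": -0.12,"tz": -0.1,"rx": 0,"ry": 0,"rz": 0.02},
    {"tx": 0.032,"ty": -0.129,"tz": -0.24,"rx": 0,"ry": 0,"rz": 0.02},
    {"tx": 0.032,"ty": -0.129,"tz": -0.38,"rx": 0,"ry": 0,"rz": 0.02},
    {"tx": 0.032,"ty": -0.129,"tz": -0.52,"rx": 0,"ry": 0,"rz": 0.02},
    {"tx": 0.032,"ty": -0.129,"tz": -0.62,"rx": 0,"ry": 0,"rz": 0.02},
    {"tx": 0.032,"ty": -0.129,"tz": -0.68,"rx": 0,"ry": 0,"rz": 0.02},
    {"tx": 0.032,"ty": -0.129,"tz": -0.71,"rx": 0,"ry": 0,"rz": 0.02},
    {"tx": 0.032,"ty": -0.129,"tz": -0.718,"rx": 0,"ry": 0,"rz": 0.02},
  ],
)

```text
clock: 15.65
position: [0.4345, -0.2216, 0.0343]
orientation: [-0.463, -3.105, -0.001]
force: [0.4, -0.2, -0.6]
finger_gap: 0.0428
```

```bash
python3 snap.py w21
```

```text
15.65 [ 0.4345 -0.2216  0.0343] [-0.463  -3.1047 -0.0014] [-0.6041  0.2704 -0.5693  0.7337 -0.0003 -0.308 ] [ 0.3505 -0.153  -0.6021] 0.042754578370027864
```

View pics/w21.png

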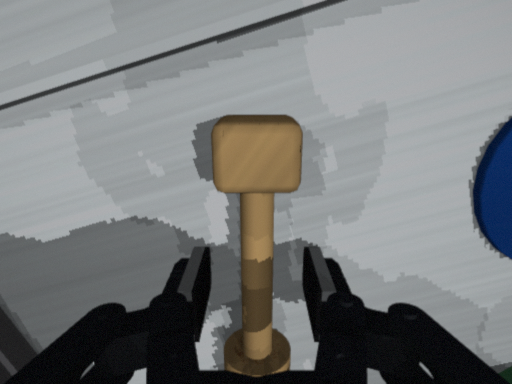

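>>> send_rows(
  series=[
    {"tx": 0,"ty": 0,"tz": 0,"rx": 0,"ry": 0,"rz": 0},
    {"tx": 0,"ty": 0,"tz": 0,"rx": 0,"ry": 0,"rz": 0},
    {"tx": 0,"ty": 0,"tz": 0,"rx": 0,"ry": 0,"rz": 0},
    {"tx": 0,"ty": 0,"tz": 0,"rx": 0,"ry": 0,"rz": 0},
    {"tx": 0,"ty": 0,"tz": 0,"rx": 0,"ry": 0,"rz": 0},
  ],
  gripper=-1,
  force=40,
)

```text
clock: 16.12
position: [0.4365, -0.2228, 0.0367]
orientation: [0.463, 3.105, -0.001]
force: [-1.0, 1.7, 6.7]
finger_gap: 0.0123
```

```bash
python3 snap.py w22; python3 - <<'E'
from h import *
np.set_printoptions(precision=4,suppress=True)
c=cal("w22");im=img("w22");o=arm.get_obs()
# block inner edge(top, z=.036) and outer edge
print(o['position'])
cv2.imwrite("pics/c22.png",cv2.resize(im[90:384,150:370],None,fx=2.6,fy=2,interpolation=cv2.INTER_CUBIC))
E
```

```text
16.1167 [ 0.4365 -0.2228  0.0367] [ 0.463   3.1052 -0.0011] [-0.6041  0.2677 -0.5663  0.7347  0.0003 -0.3081] [-1.0075  1.6919  6.654 ] 0.012345876576469843
[ 0.4365 -0.2228  0.0366]
```

View pics/w22.png

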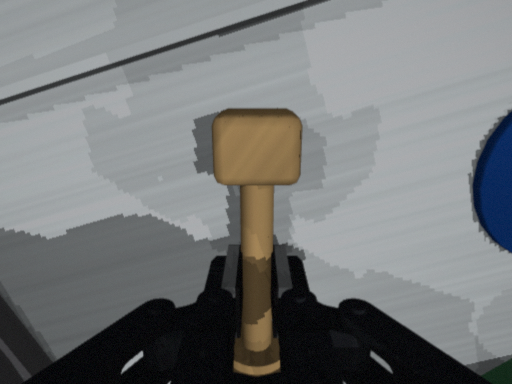

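```bash
python3 - <<'E'
from h import *
np.set_printoptions(precision=4,suppress=True)
c=cal("w22");o=arm.get_obs()
a=onz(c,257,110,.033)[:2];b=onz(c,257,184,.036)[:2];d=np.array([np.cos(np.radians(-16.8)),np.sin(np.radians(-16.8))])
for p,x in((a,-.07),(b,-.044)): print("dipper x of TCP:",x+(o['position'][:2]-p)@d)
E
```

```text
dipper x of TCP: 0.001970119801356779
dipper x of TCP: 0.002320669390585485
```

>>> send_rows(
  series=[
    {"tx": 0,"ty": 0,"tz": 0.04,"rx": 0,"ry": 0,"rz": 0},
    {"tx": 0,"ty": 0,"tz": 0.14,"rx": 0,"ry": 0,"rz": 0},
    {"tx": 0,"ty": 0,"tz": 0.28,"rx": 0,"ry": 0,"rz": 0},
    {"tx": 0,"ty": 0,"tz": 0.42,"rx": 0,"ry": 0,"rz": 0},
    {"tx": 0,"ty": 0,"tz": 0.56,"rx": 0,"ry": 0,"rz": 0.02},
    {"tx": 0,"ty": 0.05,"tz": 0.68,"rx": 0,"ry": 0,"rz": 0.1},
    {"tx": 0,"ty": 0.15,"tz": 0.75,"rx": 0,"ry": 0,"rz": 0.2},
  ],
)

```text
clock: 16.75
position: [0.4387, -0.1878, 0.2294]
orientation: [0.308, 3.117, -0.008]
force: [1.2, -1.0, -1.3]
finger_gap: 0.0121
```

>>> send_rows(
  series=[
    {"tx": 0.02,"ty": 0.1,"tz": 0,"rx": 0,"ry": 0,"rz": 0.25},
    {"tx": 0.03,"ty": 0.2,"tz": 0,"rx": 0,"ry": 0,"rz": 0.5},
    {"tx": 0.04,"ty": 0.3,"tz": 0,"rx": 0,"ry": 0,"rz": 0.75},
    {"tx": 0.05,"ty": 0.4,"tz": 0,"rx": 0,"ry": 0,"rz": 1.0},
  ],
)

```text
clock: 17.08
position: [0.451, -0.0868, 0.2306]
orientation: [-0.481, 3.093, -0.005]
force: [-0.1, -0.1, -0.9]
finger_gap: 0.0123
```

>>> send_rows(
  series=[
    {"tx": 0.02,"ty": 0.1,"tz": 0,"rx": 0,"ry": 0,"rz": 0.25},
    {"tx": 0.03,"ty": 0.2,"tz": 0,"rx": 0,"ry": 0,"rz": 0.5},
    {"tx": 0.04,"ty": 0.3,"tz": 0,"rx": 0,"ry": 0,"rz": 0.75},
    {"tx": 0.05,"ty": 0.4,"tz": 0,"rx": 0,"ry": 0,"rz": 1.0},
  ],
)

```text
clock: 17.42
position: [0.4632, 0.0143, 0.2314]
orientation: [-1.231, 2.876, -0.002]
force: [0.4, -0.3, -0.6]
finger_gap: 0.0125
```

>>> send_rows(
  series=[
    {"tx": 0.02,"ty": 0.04,"tz": 0,"rx": 0,"ry": 0,"rz": 0.25},
    {"tx": 0.03,"ty": 0.1,"tz": 0,"rx": 0,"ry": 0,"rz": 0.5},
    {"tx": 0.04,"ty": 0.15,"tz": 0,"rx": 0,"ry": 0,"rz": 0.75},
    {"tx": 0.05,"ty": 0.2,"tz": 0,"rx": 0,"ry": 0,"rz": 1.0},
  ],
)

```text
clock: 17.75
position: [0.4754, 0.0651, 0.2321]
orientation: [-1.905, 2.482, 0.003]
force: [0.1, -0.5, -0.1]
finger_gap: 0.012
```

```bash
python3 -c "
from h import *
cmd(psi=280,lean=0,pos=[.5103,.1647,.21])"
```

```text
t [ 0.139  0.398 -0.088] r [-0.022  0.014  0.872] dist mm 107.8 ang 25.0
```

>>> send_rows(
  series=[
    {"tx": 0.03,"ty": 0.04,"tz": 0,"rx": 0,"ry": 0,"rz": 0.24},
    {"tx": 0.07,"ty": 0.1,"tz": 0,"rx": -0.01,"ry": 0.01,"rz": 0.48},
    {"tx": 0.1,"ty": 0.15,"tz": 0,"rx": -0.02,"ry": 0.01,"rz": 0.72},
    {"tx": 0.12,"ty": 0.2,"tz": 0,"rx": -0.02,"ry": 0.01,"rz": 0.87},
    {"tx": 0.139,"ty": 0.28,"tz": 0,"rx": -0.02,"ry": 0.01,"rz": 0.87},
    {"tx": 0.139,"ty": 0.35,"tz": 0,"rx": -0.02,"ry": 0.01,"rz": 0.87},
    {"tx": 0.139,"ty": 0.398,"tz": 0,"rx": -0.02,"ry": 0.01,"rz": 0.87},
    {"tx": 0.139,"ty": 0.398,"tz": -0.09,"rx": -0.02,"ry": 0.01,"rz": 0.87},
  ],
)

```text
clock: 18.42
position: [0.5135, 0.1672, 0.2144]
orientation: [-2.4, 2.011, -0.01]
force: [0.5, -0.2, 0.4]
finger_gap: 0.0123
```

```bash
python3 snap.py w23; python3 snap.py t23 top;python3 snap.py s23 scene; python3 - <<'E'
from h import *
s=img("s23");t=img("t23")
a=cv2.resize(s[200:330,230:360],None,fx=3,fy=3,interpolation=cv2.INTER_CUBIC);b=cv2.resize(t[140:270,120:250],None,fx=3,fy=3,interpolation=cv2.INTER_CUBIC)
cv2.imwrite("pics/c23.png",np.hstack([a,b]))
E
```

```text
18.4167 [0.5135 0.1672 0.2144] [-2.4001  2.011  -0.0097] [ 0.1941  0.1455 -0.2805  1.1329  0.0017 -1.5526] [ 0.4973 -0.236   0.4445] 0.012330055370768271
18.4667 [0.5092 0.1654 0.2073] [-2.4068  2.0178  0.0006] [ 0.1929  0.15   -0.2909  1.1296  0.0008 -1.5533] [-1.7147 -0.031  -3.6353] 0.012307497464741482
18.5167 [0.5077 0.1646 0.2073] [ 2.405  -2.0176 -0.0042] [ 0.192   0.1496 -0.2912  1.1336  0.0006 -1.5535] [-0.5696 -0.8121 -0.8744] 0.012268837110554215
```

View pics/w23.png

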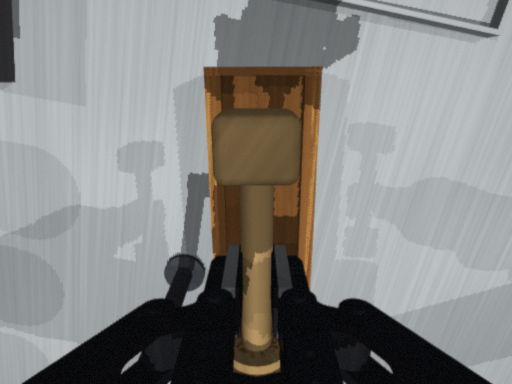

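View pics/c23.png

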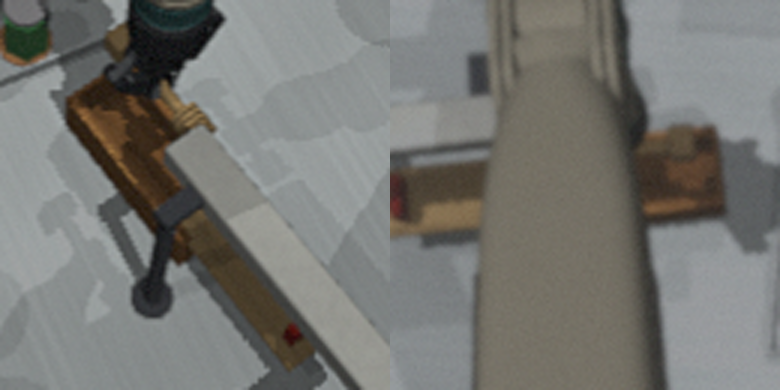

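```bash
python3 snap.py w24; python3 - <<'E'
from h import *
np.set_printoptions(precision=4,suppress=True)
im=img("w24");cv2.imwrite("pics/c24.png",cv2.resize(im[50:270,170:350],None,fx=3.5,fy=2.7,interpolation=cv2.INTER_CUBIC))
E
```

```text
18.5667 [0.5083 0.1643 0.2084] [ 2.4051 -2.0191 -0.0031] [ 0.1914  0.1487 -0.2898  1.1346  0.0007 -1.5535] [-0.1645 -0.085  -0.78  ] 0.012279155940635824
```

View pics/c24.png

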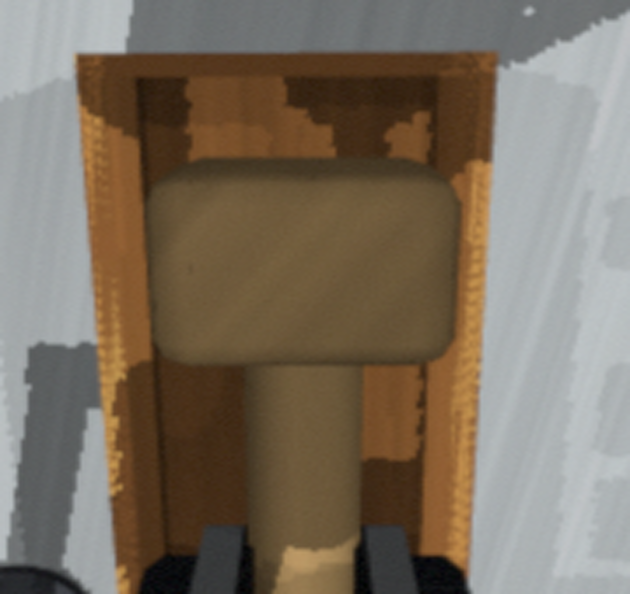

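```bash
python3 - <<'E'
from h import *
np.set_printoptions(precision=4,suppress=True)
c=cal("w24")
P=[onz(c,*p,.067) for p in [(192.9,70.4),(312,70.4),(203.4,251.9),(303.7,251.9)]]
for p in P: print(p)
L=P[2]-P[0];Rr=P[3]-P[1];print("yaw",[np.degrees(np.arctan2(-v[0],v[1])) for v in (L,Rr)], "width",np.linalg.norm(P[0]-P[1]))
y=np.radians(9.9);ex=np.array([np.cos(y),np.sin(y),0]);ey=np.array([-np.sin(y),np.cos(y),0])
mid=(P[0]+P[1])/2;ctr=mid+ey*.1005;print("end mid",mid,"centre",ctr)
o=arm.get_obs();d=o['position']-ctr;print("TCP in case",d@ex,d@ey)
m2=(P[2]+P[3])/2;print("x off of mid lines",(mid-o['position'])@ex,(m2-o['position'])@ex)
R=Ro.from_rotvec(o['orientation']).as_matrix();print("tool x ang",np.degrees(np.arctan2(R[1,0],R[0,0])),R[2,2])
E
```

```text
[0.5664 0.086  0.067 ]
[0.4832 0.0714 0.067 ]
[0.541  0.2279 0.067 ]
[0.4577 0.2134 0.067 ]
yaw [np.float64(10.13851927425285), np.float64(10.178137683345087)] width 0.08447509014211857
end mid [0.5248 0.0787 0.067 ] centre [0.5075 0.1777 0.067 ]
TCP in case -0.0006806219718357357 -0.013514357455259227
x off of mid lines 0.0006806219718357141 3.0457636988240617e-05
tool x ang -80.0527268242347 -0.999999710853732
```

>>> send_rows(
  series=[
    {"tx": 0.002,"ty": 0,"tz": -0.08,"rx": 0,"ry": 0,"rz": 0},
    {"tx": 0.002,"ty": 0,"tz": -0.18,"rx": 0,"ry": 0,"rz": 0},
    {"tx": 0.002,"ty": 0,"tz": -0.28,"rx": 0,"ry": 0,"rz": 0},
    {"tx": 0.002,"ty": 0,"tz": -0.38,"rx": 0,"ry": 0,"rz": 0},
    {"tx": 0.002,"ty": 0,"tz": -0.46,"rx": 0,"ry": 0,"rz": 0},
    {"tx": 0.002,"ty": 0,"tz": -0.5,"rx": 0,"ry": 0,"rz": 0},
    {"tx": 0.002,"ty": 0,"tz": -0.5,"rx": 0,"ry": 0,"rz": 0},
  ],
)

```text
clock: 19.2
position: [0.508, 0.1635, 0.0828]
orientation: [2.402, -2.02, -0.005]
force: [0.3, -0.4, -1.3]
finger_gap: 0.012
```

```bash
python3 snap.py w25; python3 snap.py s25 scene; python3 - <<'E'
from h import *
s=img("s25")
a=cv2.resize(s[200:330,230:360],None,fx=4,fy=4,interpolation=cv2.INTER_CUBIC);cv2.imwrite("pics/c25.png",a)
E
```

```text
19.2 [0.508  0.1635 0.0828] [ 2.4025 -2.0196 -0.005 ] [ 0.1899  0.2742 -0.4299  0.8711  0.0006 -1.5537] [ 0.273  -0.419  -1.2609] 0.01203578396195841
19.25 [0.5093 0.1638 0.0843] [ 2.4043 -2.0207 -0.0024] [ 0.1901  0.2728 -0.4278  0.8718  0.0006 -1.5537] [-0.0698 -0.665   0.0144] 0.012172531676761047
```

View pics/w25.png

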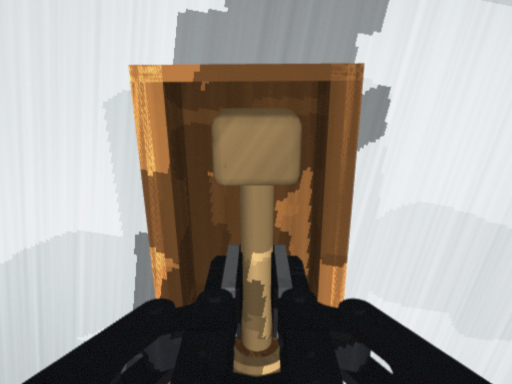

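View pics/c25.png

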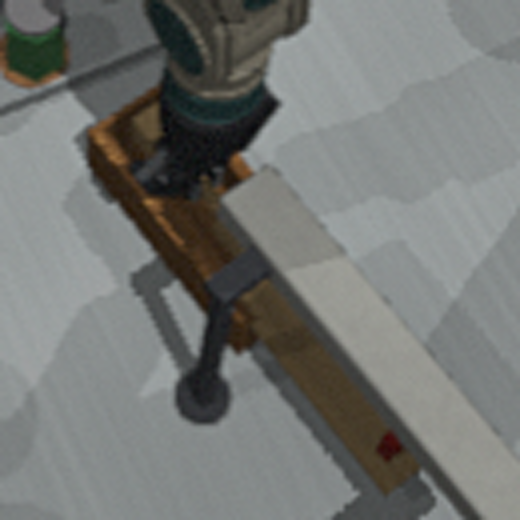

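```bash
python3 snap.py w26; python3 - <<'E'
from h import *
np.set_printoptions(precision=4,suppress=True)
o=arm.get_obs()
im=img("w26");cv2.imwrite("pics/c26.png",cv2.resize(im[50:310,110:380],None,fx=2.8,fy=2.2,interpolation=cv2.INTER_CUBIC))
R=Ro.from_rotvec(o['orientation']).as_matrix();print(R)
c=cal("w26");Rc=np.array(c['R']);C=-Rc.T@np.array(c['t']);print("cam in tool",R.T@(C-o['position']),R.T@Rc.T)
E
```

```text
19.3 [0.5104 0.1641 0.0854] [-2.4044  2.0204 -0.0001] [ 0.1902  0.2718 -0.4264  0.8717  0.0006 -1.5537] [-0.5234 -0.6124 -0.1501] 0.012163047556085648
[[ 0.1723 -0.985   0.0023]
 [-0.985  -0.1723  0.0011]
 [-0.0007 -0.0025 -1.    ]]
cam in tool [ 0.0827  0.0015 -0.1167] [[ 0.0003 -0.9477 -0.3191]
 [ 1.     -0.0002  0.0016]
 [-0.0016 -0.3191  0.9477]]
```

View pics/c26.png

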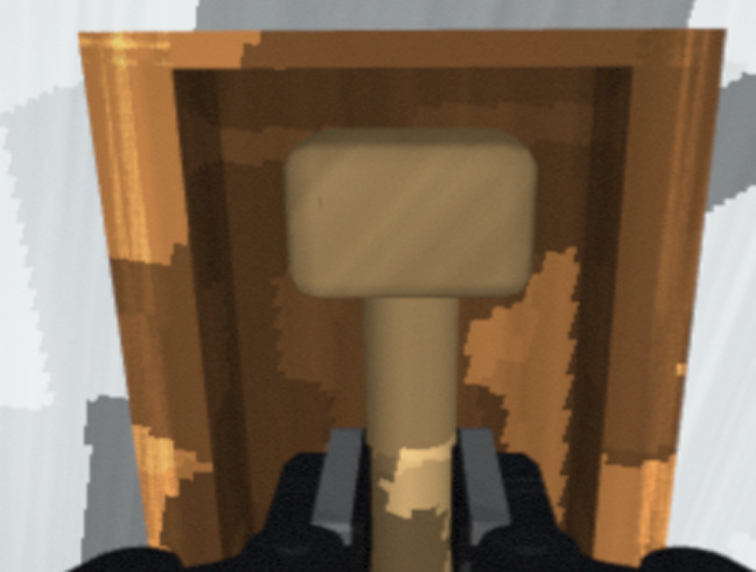

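>>> send_rows(
  series=[
    {"tx": 0.004,"ty": 0.001,"tz": -0.03,"rx": 0,"ry": 0,"rz": 0},
    {"tx": 0.004,"ty": 0.001,"tz": -0.07,"rx": 0,"ry": 0,"rz": 0},
    {"tx": 0.004,"ty": 0.001,"tz": -0.11,"rx": 0,"ry": 0,"rz": 0},
    {"tx": 0.004,"ty": 0.001,"tz": -0.14,"rx": 0,"ry": 0,"rz": 0},
    {"tx": 0.004,"ty": 0.001,"tz": -0.16,"rx": 0,"ry": 0,"rz": 0},
    {"tx": 0.004,"ty": 0.001,"tz": -0.17,"rx": 0,"ry": 0,"rz": 0},
    {"tx": 0.004,"ty": 0.001,"tz": -0.17,"rx": 0,"ry": 0,"rz": 0},
  ],
)

```text
clock: 19.93
position: [0.5123, 0.1646, 0.0477]
orientation: [-2.404, 2.019, -0.003]
force: [-15.2, -2.5, 35.4]
finger_gap: 0.0117
```

```bash
python3 snap.py w27
```

```text
19.9333 [0.5123 0.1646 0.0477] [-2.4038  2.0193 -0.0027] [ 0.1907  0.3224 -0.455   0.7906  0.0001 -1.5535] [-15.1556  -2.5265  35.3726] 0.011697673085922
```

View pics/w27.png

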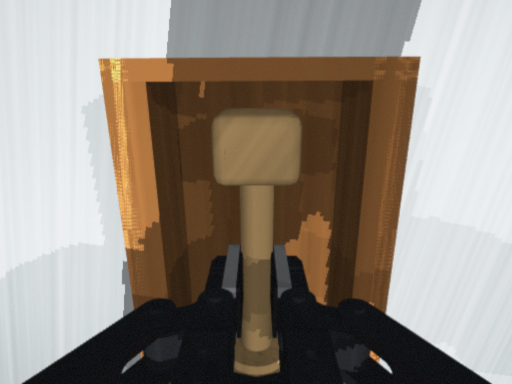

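```bash
python3 - <<'E'
from h import *
np.set_printoptions(precision=4,suppress=True)
o=arm.get_obs();print(o['force'],o['ft_torque'])
R=Ro.from_rotvec(o['orientation']).as_matrix();print(R.T@o['force'],R.T@o['ft_torque'])
E
```

```text
[-15.0012  -3.2841  35.1001] [-0.3986  1.5708 -0.0242]
[  0.6422  15.2372 -35.1462] [-1.616   0.1216  0.024 ]
```

>>> send_rows(
  series=[
    {"tx": 0,"ty": 0,"tz": 0.03,"rx": 0,"ry": 0,"rz": 0},
    {"tx": 0,"ty": 0,"tz": 0.06,"rx": 0,"ry": 0,"rz": 0},
    {"tx": 0,"ty": 0,"tz": 0.06,"rx": 0,"ry": 0,"rz": 0},
    {"tx": 0,"ty": 0,"tz": 0.06,"rx": 0,"ry": 0,"rz": 0},
  ],
)

```text
clock: 20.32
position: [0.5124, 0.1647, 0.0625]
orientation: [-2.403, 2.019, -0.003]
force: [0.2, 0.0, -0.7]
finger_gap: 0.0119
```

```bash
python3 snap.py w28; python3 snap.py s28 scene; python3 snap.py t28 top; python3 - <<'E'
from h import *
s=img("s28");t=img("t28")
a=cv2.resize(s[215:315,235:335],None,fx=4,fy=4,interpolation=cv2.INTER_CUBIC);b=cv2.resize(t[150:250,150:250],None,fx=4,fy=4,interpolation=cv2.INTER_CUBIC);cv2.imwrite("pics/c28.png",np.hstack([a,b]))
E
```

```text
20.3167 [0.5124 0.1647 0.0625] [-2.4035  2.0189 -0.0033] [ 0.1908  0.3027 -0.4435  0.8213  0.0001 -1.5535] [ 0.2479  0.0461 -0.7091] 0.011920498297971954
20.3667 [0.5119 0.1645 0.0619] [-2.4043  2.0196 -0.0019] [ 0.1907  0.3033 -0.4441  0.8214  0.0001 -1.5535] [ 0.2031  0.1874 -0.9917] 0.011697352905456064
20.4167 [0.5115 0.1645 0.0617] [-2.4046  2.0201 -0.0011] [ 0.1907  0.3035 -0.4445  0.8215  0.0001 -1.5535] [ 0.0756  0.8016 -0.6639] 0.012087772487170344
```

View pics/w28.png

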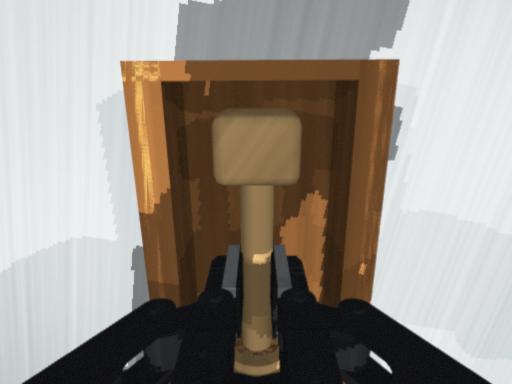

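View pics/c28.png

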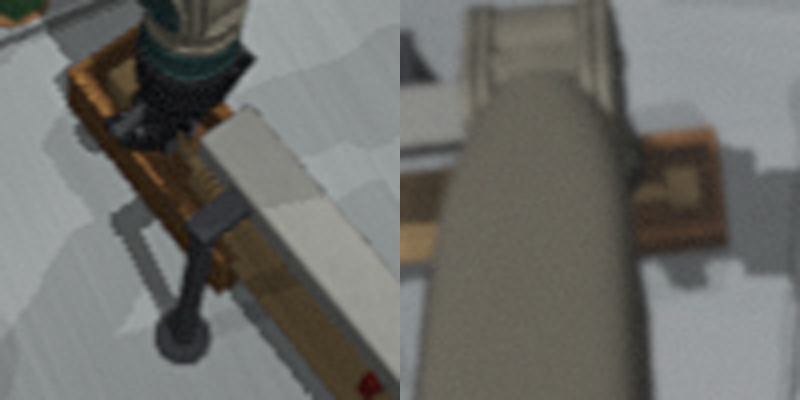

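```bash
python3 - <<'E'
from h import *
for n in ("w28","w20","w22"):
    im=img(n);
    cv2.imwrite(f"pics/k_{n}.png",cv2.resize(im[225:384,100:410],None,fx=2.5,fy=2.5,interpolation=cv2.INTER_CUBIC))
E
```

```text
(no output)
```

View pics/k_w22.png

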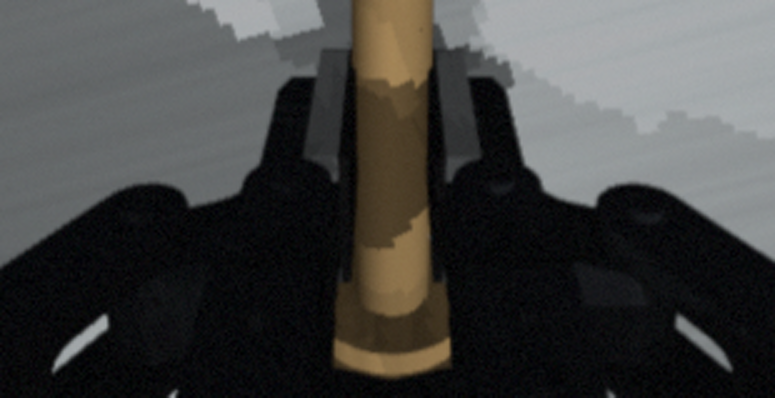

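View pics/k_w28.png

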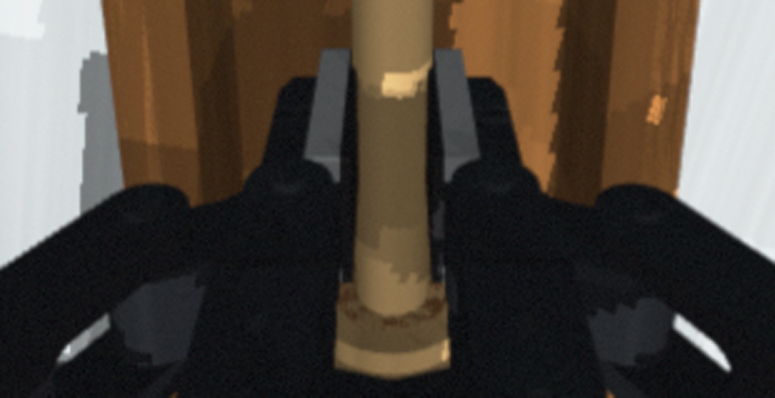

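```bash
python3 - <<'E'
from h import *
np.set_printoptions(precision=4,suppress=True)
c=cal("w22")
# camera in tool frame approximations
Ct=np.array([.081,.0004,-.1173]);A=np.array([[0.0004,-0.9479,-0.3186],[1,0.0005,-0.0003],[0.0004,-0.3186,0.9479]])
K=np.array([[c['fx'],0,c['cx']],[0,c['fy'],c['cy']],[0,0,1]])
def tp(u,v,x): 
    p=cv2.undistortPoints(np.array([[[u,v]]],float),K,np.array(c['dist']))[0,0];d=A@np.array([p[0],p[1],1]);return Ct+d*(x-Ct[0])/d[0]
Q=lambda a,b:(100+a/2.5,225+b/2.5)
for nm,p in [("tipL",(322,50)),("tipR",(463,50)),("backtopL",(283,80)),("backtopR",(503,80)),("lug L",(245,185)),("lug R",(540,185)),("ear inner L",(185,195)),("ear top L",(150,184)),("ear outer L",(105,205)),("ear top R",(630,184)),("ear inner R",(600,200)),("armL",(30,255)),("armR",(740,245))]:
    print(nm,[tp(*Q(*p),x)[1:]*1000 for x in (.011,.0,.018)])
E
```

```text
tipL [array([-11.7668,  18.9776]), array([-13.6787,  40.3926]), array([-10.5501,   5.3498])]
tipR [array([13.0927, 19.0068]), array([15.0872, 40.4264]), array([11.8234,  5.3761])]
backtopL [array([-17.3672,   8.2871]), array([-20.1592,  28.0222]), array([-15.5905,  -4.2716])]
backtopR [array([18.8295,  8.3274]), array([21.7256, 28.0688]), array([16.9866, -4.2354])]
lug L [array([-19.06  , -19.9973]), array([-22.118 ,  -4.7069]), array([-17.114 , -29.7276])]
lug R [array([ 20.2789, -19.9599]), array([23.4027, -4.6636]), array([ 18.291 , -29.6939])]
ear inner L [array([-26.5727, -22.1536]), array([-30.8112,  -7.202 ]), array([-23.8754, -31.6682])]
ear top L [array([-31.7851, -19.7989]), array([-36.8428,  -4.4773]), array([-28.5666, -29.549 ])]
ear outer L [array([-36.3982, -24.2411]), array([-42.1808,  -9.6176]), array([-32.7184, -33.547 ])]
ear top R [array([ 32.3439, -19.7373]), array([37.3637, -4.406 ]), array([ 29.1495, -29.4936])]
ear inner R [array([ 27.5493, -23.1471]), array([31.8156, -8.3516]), array([ 24.8343, -32.5624])]
armL [array([-42.3281, -33.6109]), array([-49.0425, -20.4597]), array([-38.0553, -41.9798])]
armR [array([ 42.4206, -31.7848]), array([ 49.0239, -18.3467]), array([ 38.2186, -40.3363])]
```

>>> send_rows(
  series=[
    {"tx": 0,"ty": 0,"tz": 0.08,"rx": 0,"ry": 0,"rz": 0},
    {"tx": 0,"ty": 0,"tz": 0.18,"rx": 0,"ry": 0,"rz": 0},
    {"tx": 0,"ty": 0,"tz": 0.28,"rx": 0,"ry": 0,"rz": 0},
    {"tx": -0.1,"ty": -0.02,"tz": 0.32,"rx": 0,"ry": 0,"rz": 0},
    {"tx": -0.22,"ty": -0.04,"tz": 0.32,"rx": 0,"ry": 0,"rz": 0},
    {"tx": -0.34,"ty": -0.07,"tz": 0.32,"rx": 0,"ry": 0,"rz": 0},
    {"tx": -0.45,"ty": -0.1,"tz": 0.3,"rx": 0,"ry": 0,"rz": 0},
    {"tx": -0.47,"ty": -0.1,"tz": 0.22,"rx": 0,"ry": 0,"rz": 0},
  ],
)

```text
clock: 21.13
position: [0.3902, 0.1387, 0.117]
orientation: [2.405, -2.02, -0.0]
force: [-0.1, 0.3, -0.7]
finger_gap: 0.0116
```

```bash
python3 snap.py w29
```

```text
21.1333 [0.3902 0.1387 0.117 ] [ 2.4052 -2.0203 -0.0004] [ 0.1852  0.0285 -0.6397  0.9031 -0.0001 -1.5592] [-0.0947  0.3129 -0.6517] 0.011637340874626041
```

View pics/w29.png

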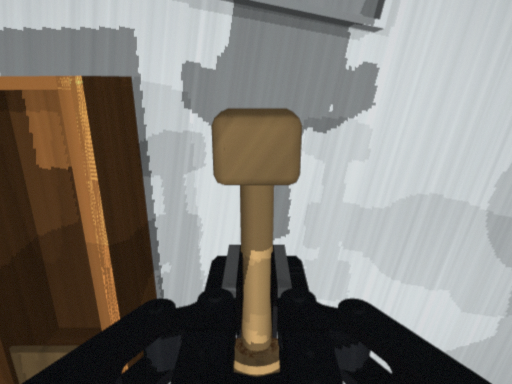

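>>> send_rows(
  series=[
    {"tx": 0,"ty": 0,"tz": -0.08,"rx": 0,"ry": 0,"rz": 0},
    {"tx": 0,"ty": 0,"tz": -0.17,"rx": 0,"ry": 0,"rz": 0},
    {"tx": 0,"ty": 0,"tz": -0.24,"rx": 0,"ry": 0,"rz": 0},
    {"tx": 0,"ty": 0,"tz": -0.29,"rx": 0,"ry": 0,"rz": 0},
    {"tx": 0,"ty": 0,"tz": -0.315,"rx": 0,"ry": 0,"rz": 0},
    {"tx": 0,"ty": 0,"tz": -0.325,"rx": 0,"ry": 0,"rz": 0},
    {"tx": 0,"ty": 0,"tz": -0.325,"rx": 0,"ry": 0,"rz": 0},
  ],
)

```text
clock: 21.77
position: [0.3865, 0.1381, 0.0326]
orientation: [2.398, -2.015, -0.012]
force: [-8.7, -2.2, 22.5]
finger_gap: 0.0117
```

>>> send_rows(
  series=[
    {"tx": 0,"ty": 0,"tz": -0.004,"rx": 0,"ry": 0,"rz": 0},
    {"tx": 0,"ty": 0,"tz": -0.008,"rx": 0,"ry": 0,"rz": 0},
  ],
)

```text
clock: 21.93
position: [0.3866, 0.1381, 0.0325]
orientation: [2.397, -2.013, -0.014]
force: [-11.1, -1.8, 35.2]
finger_gap: 0.0114
```

>>> send_rows(
  series=[
    {"tx": 0,"ty": 0,"tz": 0.012,"rx": 0,"ry": 0,"rz": 0},
    {"tx": 0,"ty": 0,"tz": 0.012,"rx": 0,"ry": 0,"rz": 0},
  ],
)

```text
clock: 22.1
position: [0.3884, 0.1385, 0.0366]
orientation: [2.399, -2.015, -0.011]
force: [0.7, 0.3, -0.1]
finger_gap: 0.0121
```

>>> send_rows(
  series=[
    {"tx": 0,"ty": 0,"tz": 0,"rx": 0,"ry": 0,"rz": 0},
    {"tx": 0,"ty": 0,"tz": 0.01,"rx": 0,"ry": 0,"rz": 0},
    {"tx": 0,"ty": 0,"tz": 0.024,"rx": 0,"ry": 0,"rz": 0},
    {"tx": 0,"ty": 0,"tz": 0.024,"rx": 0,"ry": 0,"rz": 0},
    {"tx": 0,"ty": 0,"tz": 0.024,"rx": 0,"ry": 0,"rz": 0},
    {"tx": 0,"ty": 0,"tz": 0.024,"rx": 0,"ry": 0,"rz": 0},
  ],
  gripper=-0.4,
)

```text
clock: 22.6
position: [0.3883, 0.1385, 0.0425]
orientation: [2.399, -2.014, -0.011]
force: [0.1, -0.9, -0.4]
finger_gap: 0.0256
```

```bash
python3 snap.py w30
```

```text
22.6 [0.3883 0.1385 0.0425] [ 2.3986 -2.0144 -0.0114] [ 0.1856  0.1462 -0.7113  0.7252 -0.0003 -1.5589] [ 0.1292 -0.9293 -0.4157] 0.02560816739441026
```

View pics/w30.png

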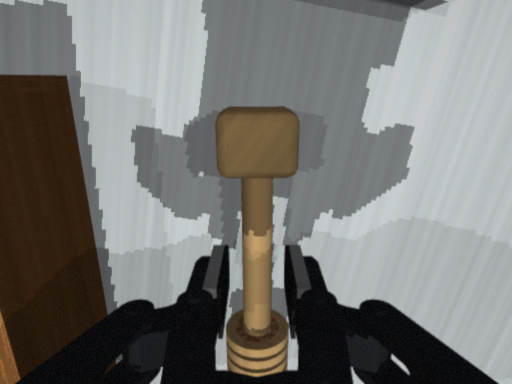

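```bash
python3 - <<'E'
from h import *
np.set_printoptions(precision=4,suppress=True)
o=arm.get_obs();R=Ro.from_rotvec(o['orientation']).as_matrix();print(R[:,2],np.degrees(np.arctan2(R[1,0],R[0,0])))
cmd(psi=280,lean=0,pos=[.3883,.1385,.038])
c=cal("w30");im=img("w30")
b,l=blobs(im,(8,60,30),(28,255,255),(205,95,310,250),100);print(b)
for r in (190,225): 
    xs=np.nonzero(l[r]>0)[0];print(onz(c,(xs.min()+xs.max())/2,r,.016))
E
```

```text
[-0.0116 -0.0025 -0.9999] -80.05013879409125
t [ 0.     0.    -0.018] r [ 0.005 -0.023  0.002] dist mm 4.5 ang 0.7
[([216, 107, 83, 143, 7766], [256.9, 161.7])]
[0.3929 0.1031 0.016 ]
[0.39   0.1197 0.016 ]
```

>>> send_rows(
  series=[
    {"tx": -0.002,"ty": 0,"tz": -0.01,"rx": 0.005,"ry": -0.023,"rz": 0},
    {"tx": -0.004,"ty": 0,"tz": -0.018,"rx": 0.005,"ry": -0.023,"rz": 0},
    {"tx": -0.004,"ty": 0,"tz": -0.018,"rx": 0.005,"ry": -0.023,"rz": 0},
    {"tx": -0.004,"ty": 0,"tz": -0.018,"rx": 0.005,"ry": -0.023,"rz": 0},
  ],
)

```text
clock: 22.98
position: [0.3866, 0.1383, 0.0376]
orientation: [2.405, -2.02, -0.001]
force: [-0.2, 0.2, -0.0]
finger_gap: 0.0257
```

```bash
python3 -c "
from h import *
cmd(psi=280,lean=0,pos=[.3873,.1385,.0378])
o=arm.get_obs();print(o['position'],o['finger_gap'])"
```

```text
t [0.003 0.001 0.001] r [ 0.    -0.002  0.002] dist mm 0.7 ang 0.1
[0.38663245 0.13833141 0.03761925] 0.025692015402945356
```

>>> send_rows(
  series=[
    {"tx": 0.002,"ty": 0,"tz": 0.001,"rx": 0,"ry": 0,"rz": 0},
    {"tx": 0.002,"ty": 0,"tz": 0.001,"rx": 0,"ry": 0,"rz": 0},
    {"tx": 0.002,"ty": 0,"tz": 0.001,"rx": 0,"ry": 0,"rz": 0},
    {"tx": 0.002,"ty": 0,"tz": 0.001,"rx": 0,"ry": 0,"rz": 0},
  ],
  gripper=-1,
  force=50,
)

```text
clock: 23.32
position: [0.3873, 0.1383, 0.038]
orientation: [2.405, -2.02, -0.001]
force: [-0.7, -0.0, 1.0]
finger_gap: 0.0119
```

```bash
python3 snap.py w31
```

```text
23.3167 [0.3873 0.1383 0.038 ] [ 2.4052 -2.02   -0.0009] [ 0.1856  0.1461 -0.7251  0.7005  0.     -1.5588] [-0.6942 -0.0421  1.0403] 0.011943925662089848
```

View pics/w31.png

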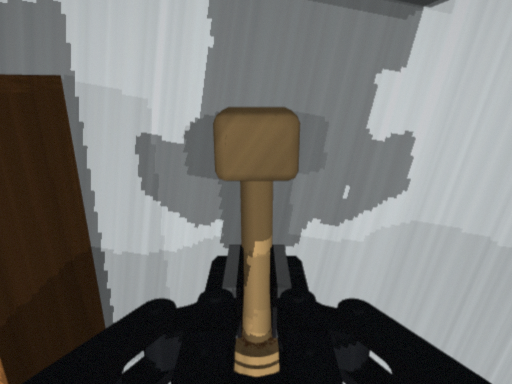

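```bash
python3 -c "
from h import *
cmd(psi=280,lean=0,pos=[.5107,.1644,.14])"
```

```text
t [0.494 0.104 0.408] r [ 0.    -0.002  0.002] dist mm 162.2 ang 0.1
```

>>> send_rows(
  series=[
    {"tx": 0,"ty": 0,"tz": 0.03,"rx": 0,"ry": 0,"rz": 0},
    {"tx": 0,"ty": 0,"tz": 0.11,"rx": 0,"ry": 0,"rz": 0},
    {"tx": 0,"ty": 0,"tz": 0.22,"rx": 0,"ry": 0,"rz": 0},
    {"tx": 0,"ty": 0,"tz": 0.32,"rx": 0,"ry": 0,"rz": 0},
    {"tx": 0,"ty": 0,"tz": 0.38,"rx": 0,"ry": 0,"rz": 0},
    {"tx": 0.02,"ty": 0,"tz": 0.4,"rx": 0,"ry": 0,"rz": 0},
    {"tx": 0.1,"ty": 0.02,"tz": 0.4,"rx": 0,"ry": 0,"rz": 0},
    {"tx": 0.2,"ty": 0.04,"tz": 0.4,"rx": 0,"ry": 0,"rz": 0},
  ],
)

```text
clock: 24.03
position: [0.4364, 0.1483, 0.138]
orientation: [2.405, -2.019, -0.002]
force: [-0.0, 0.1, -0.4]
finger_gap: 0.0117
```

```bash
python3 snap.py w32; python3 -c "
from h import *
cmd(psi=280,lean=0,pos=[.5107,.1644,.12])"
```

```text
24.0333 [0.4364 0.1483 0.138 ] [ 2.4049 -2.0194 -0.0018] [ 0.1871  0.0866 -0.5247  0.9612  0.0001 -1.5575] [-0.0185  0.119  -0.43  ] 0.011677496427774369
t [ 0.267  0.06  -0.075] r [-0.003  0.014  0.003] dist mm 71.1 ang 0.4
```

View pics/w32.png

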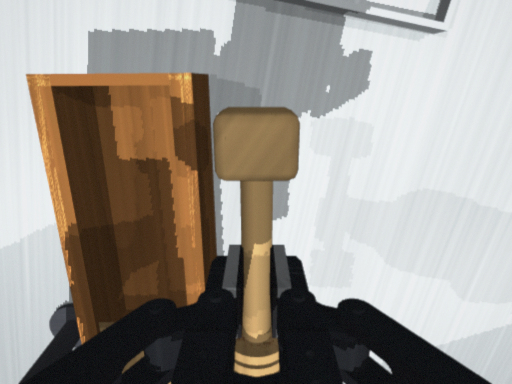

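>>> send_rows(
  series=[
    {"tx": 0.1,"ty": 0.02,"tz": 0,"rx": 0,"ry": 0,"rz": 0},
    {"tx": 0.19,"ty": 0.045,"tz": 0,"rx": 0,"ry": 0.01,"rz": 0},
    {"tx": 0.25,"ty": 0.058,"tz": -0.02,"rx": 0,"ry": 0.01,"rz": 0},
    {"tx": 0.267,"ty": 0.06,"tz": -0.08,"rx": 0,"ry": 0.01,"rz": 0},
    {"tx": 0.267,"ty": 0.06,"tz": -0.16,"rx": 0,"ry": 0.01,"rz": 0},
    {"tx": 0.267,"ty": 0.06,"tz": -0.22,"rx": 0,"ry": 0.01,"rz": 0},
    {"tx": 0.267,"ty": 0.06,"tz": -0.24,"rx": 0,"ry": 0.01,"rz": 0},
    {"tx": 0.267,"ty": 0.06,"tz": -0.24,"rx": 0,"ry": 0.01,"rz": 0},
  ],
)

```text
clock: 24.75
position: [0.5087, 0.1639, 0.0766]
orientation: [2.404, -2.02, -0.004]
force: [0.0, 0.7, 0.6]
finger_gap: 0.0118
```

```bash
python3 snap.py w33; python3 snap.py w34; python3 - <<'E'
from h import *
im=img("w34");cv2.imwrite("pics/c34.png",cv2.resize(im[40:320,100:410],None,fx=2.5,fy=2.1,interpolation=cv2.INTER_CUBIC))
E
```

```text
24.75 [0.5087 0.1639 0.0766] [ 2.4041 -2.0201 -0.0037] [ 0.1903  0.2821 -0.4352  0.8562  0.0009 -1.5537] [0.0135 0.7355 0.6372] 0.011849331136053328
24.8 [0.5097 0.1642 0.0779] [-2.4049  2.0207  0.0013] [ 0.1904  0.2807 -0.4337  0.8566  0.0009 -1.5536] [ 1.5259  0.3031 -0.3747] 0.011347466715956834
```

View pics/c34.png

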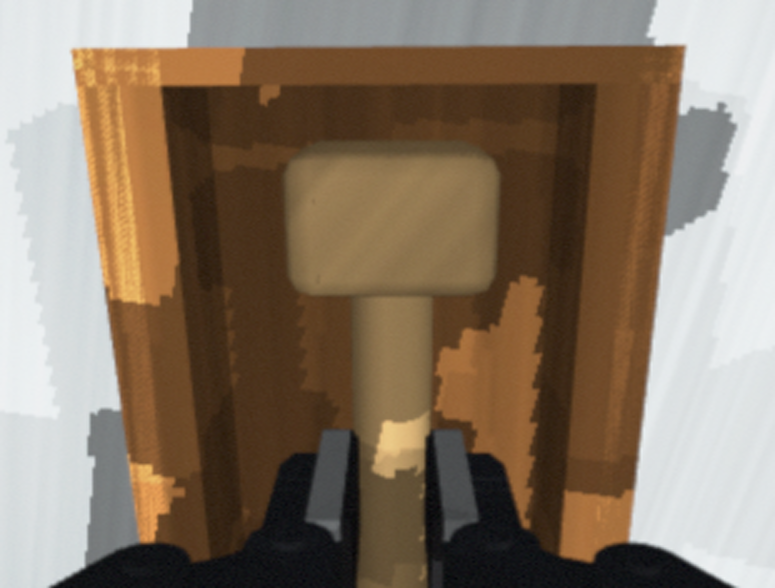

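>>> send_rows(
  series=[
    {"tx": 0.005,"ty": 0.001,"tz": -0.03,"rx": 0,"ry": 0,"rz": 0},
    {"tx": 0.006,"ty": 0.001,"tz": -0.06,"rx": 0,"ry": 0,"rz": 0},
    {"tx": 0.006,"ty": 0.001,"tz": -0.09,"rx": 0,"ry": 0,"rz": 0},
    {"tx": 0.006,"ty": 0.001,"tz": -0.105,"rx": 0,"ry": 0,"rz": 0},
    {"tx": 0.006,"ty": 0.001,"tz": -0.105,"rx": 0,"ry": 0,"rz": 0},
    {"tx": 0.006,"ty": 0.001,"tz": -0.105,"rx": 0,"ry": 0,"rz": 0},
  ],
)

```text
clock: 25.35
position: [0.5116, 0.1645, 0.0521]
orientation: [-2.404, 2.02, 0.0]
force: [0.4, 0.5, -0.8]
finger_gap: 0.0119
```

```bash
python3 snap.py w35; python3 - <<'E'
from h import *
im=img("w35");cv2.imwrite("pics/c35.png",cv2.resize(im[40:340,90:420],None,fx=2.4,fy=2,interpolation=cv2.INTER_CUBIC))
E
```

```text
25.35 [0.5116 0.1645 0.0521] [-2.4043  2.0201  0.0003] [ 0.1903  0.3165 -0.4516  0.8018  0.001  -1.5537] [ 0.4109  0.5029 -0.804 ] 0.011863687400228588
```

View pics/c35.png

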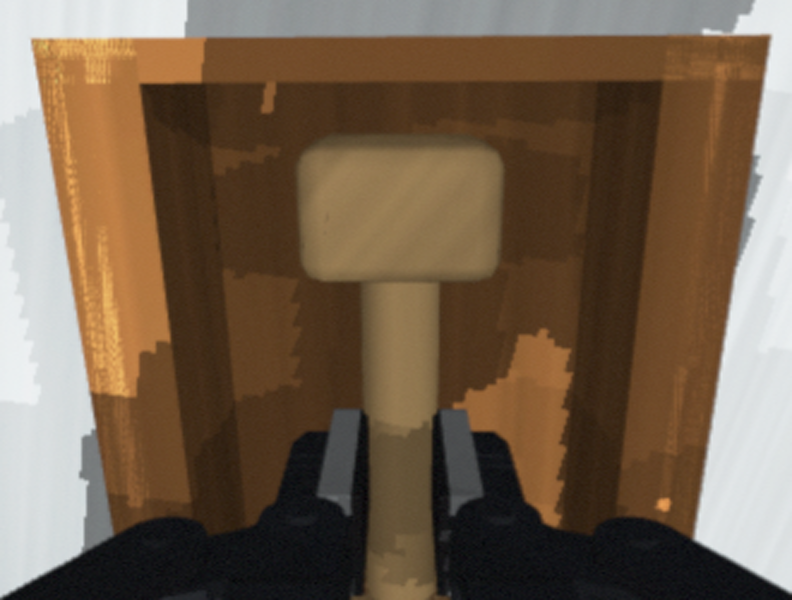

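>>> send_rows(
  series=[
    {"tx": 0,"ty": 0,"tz": -0.005,"rx": 0,"ry": 0,"rz": 0},
    {"tx": 0,"ty": 0,"tz": -0.01,"rx": 0,"ry": 0,"rz": 0},
    {"tx": 0,"ty": 0,"tz": -0.012,"rx": 0,"ry": 0,"rz": 0},
  ],
)

```text
clock: 25.65
position: [0.5122, 0.1646, 0.0496]
orientation: [-2.404, 2.019, -0.001]
force: [0.7, -0.3, -0.7]
finger_gap: 0.0114
```

>>> send_rows(
  series=[
    {"tx": 0,"ty": 0,"tz": -0.006,"rx": 0,"ry": 0,"rz": 0},
    {"tx": 0,"ty": 0,"tz": -0.006,"rx": 0,"ry": 0,"rz": 0},
  ],
)

```text
clock: 25.82
position: [0.5125, 0.1647, 0.0488]
orientation: [-2.403, 2.019, -0.002]
force: [-1.9, -1.5, 5.0]
finger_gap: 0.0117
```

>>> send_rows(
  series=[
    {"tx": 0,"ty": 0,"tz": 0,"rx": 0,"ry": 0,"rz": 0},
    {"tx": 0,"ty": 0,"tz": 0,"rx": 0,"ry": 0,"rz": 0},
    {"tx": 0,"ty": 0,"tz": 0,"rx": 0,"ry": 0,"rz": 0},
  ],
  gripper=-0.45,
)

```text
clock: 26.07
position: [0.5113, 0.1645, 0.0506]
orientation: [-2.405, 2.02, 0.0]
force: [-9.3, -1.7, 16.2]
finger_gap: 0.0231
```

```bash
python3 snap.py w36; python3 - <<'E'
from h import *
im=img("w36");cv2.imwrite("pics/c36.png",cv2.resize(im[40:384,90:420],None,fx=2.2,fy=1.7,interpolation=cv2.INTER_CUBIC))
E
```

```text
26.0667 [0.5113 0.1645 0.0506] [-2.4048  2.0201  0.0004] [ 0.1906  0.3183 -0.4532  0.7988  0.0008 -1.5537] [-9.2868 -1.6939 16.1912] 0.02308818927256806
```

View pics/c36.png

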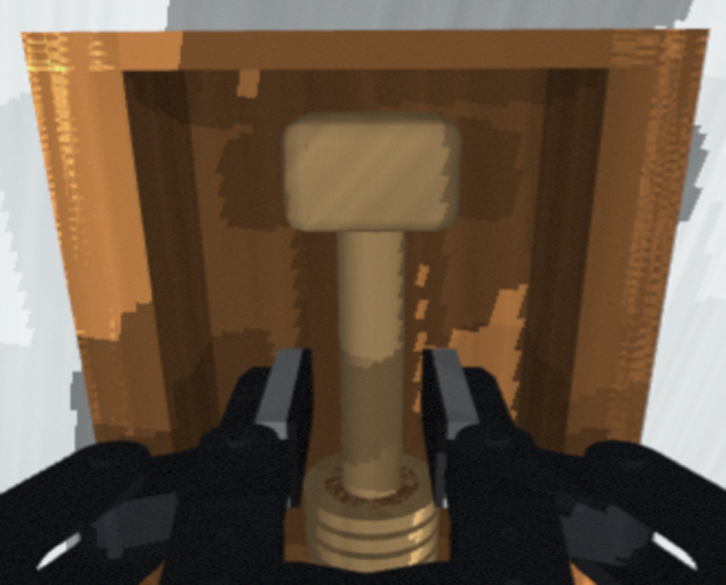

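>>> send_rows(
  series=[
    {"tx": 0,"ty": 0,"tz": 0.05,"rx": 0,"ry": 0,"rz": 0},
    {"tx": 0,"ty": 0,"tz": 0.15,"rx": 0,"ry": 0,"rz": 0},
    {"tx": 0,"ty": 0,"tz": 0.3,"rx": 0,"ry": 0,"rz": 0},
    {"tx": -0.05,"ty": 0,"tz": 0.45,"rx": 0,"ry": 0,"rz": -0.1},
    {"tx": -0.15,"ty": 0,"tz": 0.58,"rx": 0,"ry": 0,"rz": -0.3},
    {"tx": -0.26,"ty": 0.04,"tz": 0.66,"rx": 0,"ry": 0,"rz": -0.5},
    {"tx": -0.37,"ty": 0.12,"tz": 0.7,"rx": 0,"ry": 0,"rz": -0.75},
    {"tx": -0.45,"ty": 0.22,"tz": 0.7,"rx": 0,"ry": 0,"rz": -1.0},
  ],
)

```text
clock: 26.78
position: [0.3996, 0.2188, 0.2291]
orientation: [-1.823, 2.55, -0.002]
force: [0.0, 1.6, -0.7]
finger_gap: 0.0235
```

```bash
python3 snap.py w37; python3 snap.py t37 top; python3 - <<'E'
from h import *
t=img("t37");cv2.imwrite("pics/c37.png",cv2.resize(t[150:270,110:270],None,fx=4.5,fy=4.5,interpolation=cv2.INTER_CUBIC))
cmd(psi=190,lean=29,pos=[.38,.35,.22])
E
```

```text
26.7833 [0.3996 0.2188 0.2291] [-1.8235  2.5504 -0.0024] [ 0.3588 -0.0134 -0.4196  1.158   0.0002 -0.8826] [ 0.0016  1.5994 -0.7414] 0.023479734996955645
26.8333 [0.3958 0.222  0.2275] [-1.8229  2.554   0.0058] [ 0.3658 -0.0132 -0.4228  1.1585  0.0045 -0.8739] [-3.4187  1.2442  0.2968] 0.023397327374047816
t [-0.07   0.518 -0.027] r [ 0.692 -0.798 -2.106] dist mm 130.9 ang 67.5
```

View pics/w37.png

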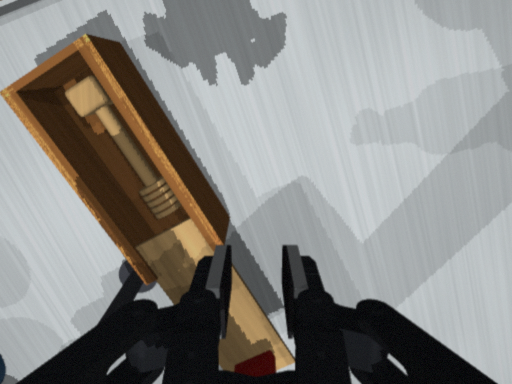

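View pics/c37.png

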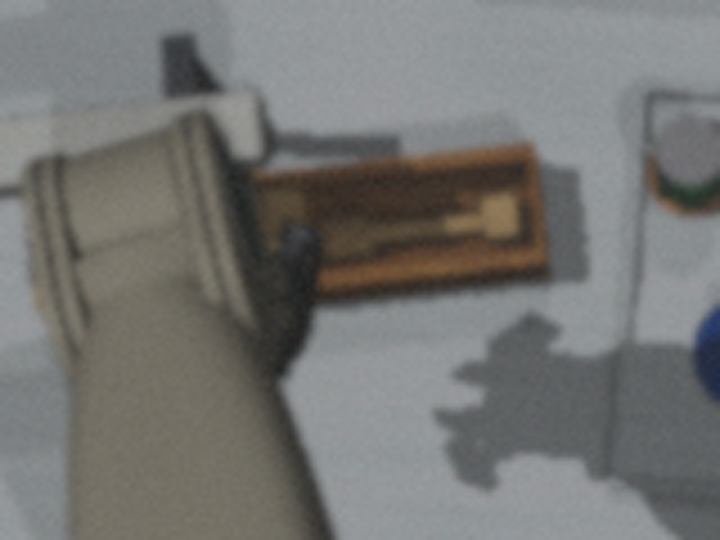

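>>> send_rows(
  series=[
    {"tx": -0.02,"ty": 0.05,"tz": 0,"rx": 0,"ry": 0,"rz": -0.25},
    {"tx": -0.04,"ty": 0.12,"tz": 0,"rx": 0,"ry": 0,"rz": -0.5},
    {"tx": -0.06,"ty": 0.2,"tz": 0,"rx": 0,"ry": 0,"rz": -0.75},
    {"tx": -0.08,"ty": 0.28,"tz": 0,"rx": 0,"ry": 0,"rz": -1.0},
  ],
)

```text
clock: 27.22
position: [0.3776, 0.2908, 0.2265]
orientation: [-1.144, 2.923, -0.0]
force: [-0.3, -0.3, 1.0]
finger_gap: 0.0235
```

```bash
python3 -c "
from h import *
cmd(psi=190,lean=29,pos=[.37,.36,.22])"
```

```text
t [-0.03   0.277 -0.026] r [ 0.456 -0.913 -1.118] dist mm 69.9 ang 43.4
```

>>> send_rows(
  series=[
    {"tx": 0,"ty": 0.04,"tz": 0,"rx": 0.07,"ry": -0.15,"rz": -0.18},
    {"tx": -0.01,"ty": 0.08,"tz": 0,"rx": 0.14,"ry": -0.3,"rz": -0.36},
    {"tx": -0.01,"ty": 0.13,"tz": -0.01,"rx": 0.21,"ry": -0.45,"rz": -0.54},
    {"tx": -0.02,"ty": 0.18,"tz": -0.02,"rx": 0.28,"ry": -0.58,"rz": -0.7},
    {"tx": -0.02,"ty": 0.24,"tz": -0.02,"rx": 0.35,"ry": -0.7,"rz": -0.85},
    {"tx": -0.03,"ty": 0.28,"tz": -0.02,"rx": 0.4,"ry": -0.81,"rz": -0.98},
    {"tx": -0.03,"ty": 0.28,"tz": -0.02,"rx": 0.4,"ry": -0.81,"rz": -0.99},
  ],
  gripper=0,
)

```text
clock: 27.8
position: [0.368, 0.361, 0.2199]
orientation: [-0.33, 2.673, 0.05]
force: [-0.1, 0.5, -0.0]
finger_gap: 0.0426
```

```bash
python3 snap.py w38; python3 -c "
from h import *
R=toolR(190,29);g=np.array([.4665,.4085,.09])
cmd(psi=190,lean=29,grasp=g-.1*R[:,2])"
```

```text
27.8 [0.368  0.361  0.2199] [-0.3295  2.6734  0.0501] [ 0.7709 -0.1069 -0.6024  0.6892 -0.2352  0.4794] [-0.0971  0.5213 -0.0202] 0.04263812641605395
t [ 0.189  0.156 -0.15 ] r [ 0.061 -0.107 -0.134] dist mm 71.8 ang 5.2
```

View pics/w38.png

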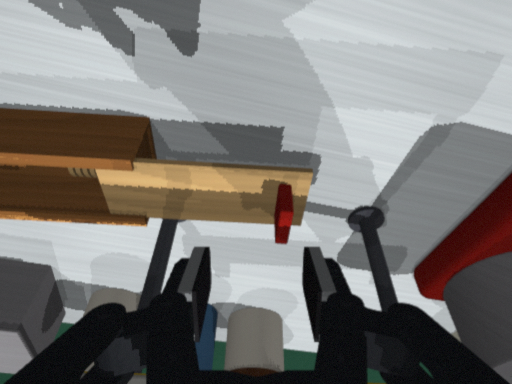

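>>> send_rows(
  series=[
    {"tx": 0.06,"ty": 0.05,"tz": -0.05,"rx": 0.03,"ry": -0.05,"rz": -0.07},
    {"tx": 0.13,"ty": 0.1,"tz": -0.1,"rx": 0.06,"ry": -0.11,"rz": -0.13},
    {"tx": 0.189,"ty": 0.152,"tz": -0.15,"rx": 0.06,"ry": -0.11,"rz": -0.13},
    {"tx": 0.189,"ty": 0.152,"tz": -0.15,"rx": 0.06,"ry": -0.11,"rz": -0.13},
  ],
)

```text
clock: 28.18
position: [0.4181, 0.3989, 0.1808]
orientation: [-0.235, 2.627, 0.056]
force: [0.5, 0.1, -0.6]
finger_gap: 0.0429
```

```bash
python3 snap.py w39; python3 -c "
from h import *
cmd(psi=190,lean=29,grasp=[.4665,.4075,.089])"
```

```text
28.1833 [0.4181 0.3989 0.1808] [-0.2347  2.6274  0.0562] [ 0.7771  0.038  -0.5763  0.5299 -0.2788  0.5381] [ 0.4813  0.1195 -0.6143] 0.042942469214389496
t [ 0.185  0.035 -0.349] r [ 0.008 -0.002 -0.005] dist mm 99.2 ang 0.3
```

View pics/w39.png

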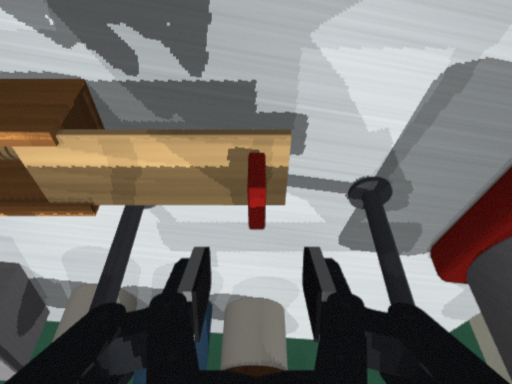

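Plate centred between the fingers (col 257). Descend.

>>> send_rows(
  series=[
    {"tx": 0.05,"ty": 0.01,"tz": -0.09,"rx": 0,"ry": 0,"rz": 0},
    {"tx": 0.1,"ty": 0.02,"tz": -0.18,"rx": 0,"ry": 0,"rz": 0},
    {"tx": 0.145,"ty": 0.028,"tz": -0.27,"rx": 0,"ry": 0,"rz": 0},
    {"tx": 0.172,"ty": 0.033,"tz": -0.325,"rx": 0,"ry": 0,"rz": 0},
    {"tx": 0.182,"ty": 0.035,"tz": -0.345,"rx": 0,"ry": 0,"rz": 0},
    {"tx": 0.182,"ty": 0.035,"tz": -0.345,"rx": 0,"ry": 0,"rz": 0},
  ],
)

```text
clock: 28.73
position: [0.463, 0.4055, 0.0942]
orientation: [-0.234, 2.63, 0.052]
force: [0.5, -0.0, -0.3]
finger_gap: 0.0428
```

>>> send_rows(
  series=[
    {"tx": 0,"ty": 0,"tz": 0,"rx": 0,"ry": 0,"rz": 0},
    {"tx": 0,"ty": 0,"tz": 0,"rx": 0,"ry": 0,"rz": 0},
    {"tx": 0,"ty": 0,"tz": 0,"rx": 0,"ry": 0,"rz": 0},
    {"tx": 0,"ty": 0,"tz": 0,"rx": 0,"ry": 0,"rz": 0},
    {"tx": 0,"ty": 0,"tz": 0,"rx": 0,"ry": 0,"rz": 0},
    {"tx": 0,"ty": 0,"tz": 0,"rx": 0,"ry": 0,"rz": 0},
  ],
  gripper=-1,
  force=80,
)

```text
clock: 29.23
position: [0.4633, 0.4062, 0.0959]
orientation: [-0.234, 2.628, 0.054]
force: [-2.8, -1.5, 6.5]
finger_gap: 0.0107
```

```bash
python3 snap.py w40
```

```text
29.2333 [0.4633 0.4062 0.0959] [-0.2344  2.628   0.0539] [ 0.7254  0.2104 -0.5976  0.3248 -0.2583  0.4897] [-2.8429 -1.525   6.4684] 0.010725908154610608
```

View pics/w40.png

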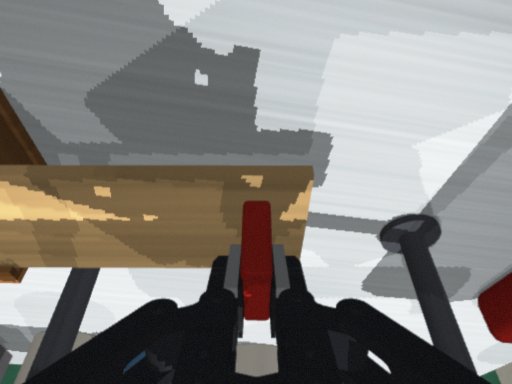

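>>> send_rows(
  series=[
    {"tx": 0.01,"ty": -0.05,"tz": 0,"rx": 0,"ry": 0,"rz": 0},
    {"tx": 0.023,"ty": -0.13,"tz": 0,"rx": 0,"ry": 0,"rz": 0},
    {"tx": 0.039,"ty": -0.22,"tz": 0,"rx": 0,"ry": 0,"rz": 0},
    {"tx": 0.055,"ty": -0.31,"tz": 0,"rx": 0,"ry": 0,"rz": 0},
    {"tx": 0.071,"ty": -0.4,"tz": 0,"rx": 0,"ry": 0,"rz": 0},
    {"tx": 0.083,"ty": -0.47,"tz": 0,"rx": 0,"ry": 0,"rz": 0},
    {"tx": 0.091,"ty": -0.51,"tz": 0,"rx": 0,"ry": 0,"rz": 0},
    {"tx": 0.091,"ty": -0.51,"tz": 0,"rx": 0,"ry": 0,"rz": 0},
  ],
)

```text
clock: 29.95
position: [0.4867, 0.2765, 0.096]
orientation: [-0.231, 2.627, 0.052]
force: [4.1, -0.5, -5.0]
finger_gap: 0.0105
```

```bash
python3 snap.py w41;  python3 -c "
from h import *
cmd(psi=190,lean=29,pos=[.4915,.2500,.0962])"
```

```text
29.95 [0.4867 0.2765 0.096 ] [-0.2312  2.6272  0.0517] [ 0.4711  0.0943 -0.748   0.2434 -0.1469  0.2591] [ 4.0574 -0.4705 -4.9885] 0.010475220272298634
t [ 0.02  -0.109  0.001] r [ 0.011 -0.001  0.   ] dist mm 27.6 ang 0.3
```

View pics/w41.png

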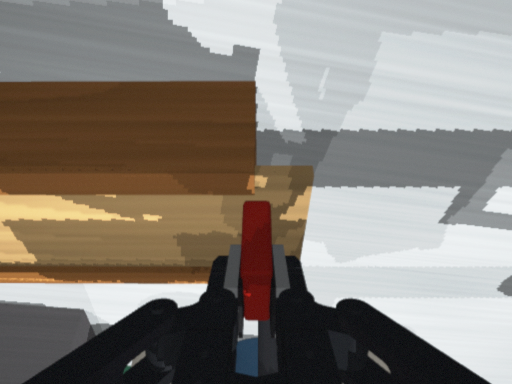

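>>> send_rows(
  series=[
    {"tx": 0.004,"ty": -0.02,"tz": 0,"rx": 0,"ry": 0,"rz": 0},
    {"tx": 0.009,"ty": -0.05,"tz": 0,"rx": 0,"ry": 0,"rz": 0},
    {"tx": 0.014,"ty": -0.08,"tz": 0,"rx": 0,"ry": 0,"rz": 0},
    {"tx": 0.018,"ty": -0.1,"tz": 0,"rx": 0,"ry": 0,"rz": 0},
    {"tx": 0.019,"ty": -0.107,"tz": 0,"rx": 0,"ry": 0,"rz": 0},
    {"tx": 0.019,"ty": -0.107,"tz": 0,"rx": 0,"ry": 0,"rz": 0},
  ],
)

```text
clock: 30.5
position: [0.4913, 0.251, 0.096]
orientation: [-0.233, 2.627, 0.055]
force: [4.1, 3.8, -5.5]
finger_gap: 0.0105
```

```bash
python3 snap.py w42
```

```text
30.5 [0.4913 0.251  0.096 ] [-0.2332  2.6273  0.0549] [ 0.4113  0.0756 -0.7702  0.2323 -0.1162  0.2049] [ 4.1485  3.8386 -5.4975] 0.010544935790421144
```

View pics/w42.png

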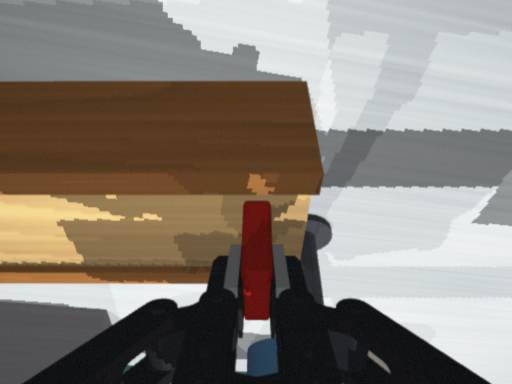

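>>> send_rows(
  series=[
    {"tx": 0.001,"ty": -0.008,"tz": 0,"rx": 0,"ry": 0,"rz": 0},
    {"tx": 0.002,"ty": -0.012,"tz": 0,"rx": 0,"ry": 0,"rz": 0},
  ],
)

```text
clock: 30.72
position: [0.4914, 0.2507, 0.0961]
orientation: [-0.238, 2.628, 0.065]
force: [1.0, 13.0, -5.0]
finger_gap: 0.0105
```

>>> send_rows(
  series=[
    {"tx": 0,"ty": 0,"tz": 0,"rx": 0,"ry": 0,"rz": 0},
    {"tx": 0,"ty": 0,"tz": 0,"rx": 0,"ry": 0,"rz": 0},
    {"tx": 0,"ty": 0,"tz": 0,"rx": 0,"ry": 0,"rz": 0},
  ],
  gripper=-0.1,
)

```text
clock: 30.97
position: [0.4913, 0.2502, 0.0962]
orientation: [-0.237, 2.628, 0.063]
force: [-1.0, -0.5, -0.0]
finger_gap: 0.0383
```

```bash
python3 snap.py w43
```

```text
30.9667 [0.4913 0.2502 0.0962] [-0.2372  2.6275  0.0628] [ 0.4057  0.0734 -0.7723  0.2308 -0.1073  0.1985] [-1.0136 -0.485  -0.0406] 0.03827952261692626
```

View pics/w43.png

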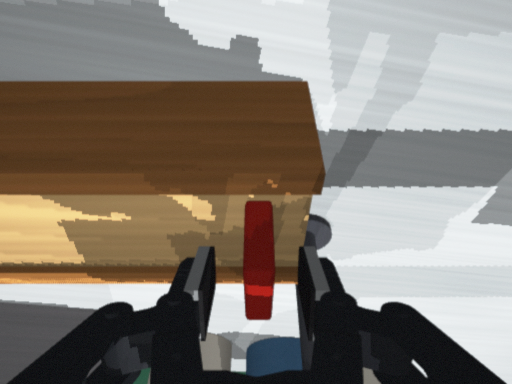

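Retreat along the tool axis, then check from a wider view.

>>> send_rows(
  series=[
    {"tx": -0.04,"ty": -0.007,"tz": 0.075,"rx": 0,"ry": 0,"rz": 0},
    {"tx": -0.11,"ty": -0.018,"tz": 0.2,"rx": 0,"ry": 0,"rz": 0},
    {"tx": -0.18,"ty": -0.03,"tz": 0.33,"rx": 0,"ry": 0,"rz": 0},
    {"tx": -0.26,"ty": -0.043,"tz": 0.46,"rx": 0,"ry": 0,"rz": 0},
    {"tx": -0.38,"ty": -0.06,"tz": 0.58,"rx": 0,"ry": 0,"rz": 0},
    {"tx": -0.5,"ty": -0.12,"tz": 0.64,"rx": 0,"ry": 0,"rz": 0},
    {"tx": -0.55,"ty": -0.18,"tz": 0.66,"rx": 0,"ry": 0,"rz": 0},
    {"tx": -0.55,"ty": -0.18,"tz": 0.66,"rx": 0,"ry": 0,"rz": 0},
  ],
)

```text
clock: 31.68
position: [0.352, 0.2038, 0.2631]
orientation: [-0.236, 2.624, 0.063]
force: [0.8, -0.6, -0.8]
finger_gap: 0.0385
```

```bash
python3 snap.py w44; python3 snap.py t44 top; python3 snap.py s44 scene; python3 - <<'E'
from h import *
s=img("s44");t=img("t44")
a=cv2.resize(s[95:345,170:370],None,fx=2.3,fy=2.3,interpolation=cv2.INTER_CUBIC);cv2.imwrite("pics/c44s.png",a)
cv2.imwrite("pics/c44t.png",cv2.resize(t[150:280,110:410],None,fx=2.6,fy=2.6,interpolation=cv2.INTER_CUBIC))
cv2.imwrite("pics/c44w.png",cv2.resize(img("w44"),None,fx=1.5,fy=1.5,interpolation=cv2.INTER_CUBIC))
E
```

```text
31.6833 [0.352  0.2038 0.2631] [-0.2362  2.624   0.0629] [ 0.4508 -0.4494 -0.7637  0.7636 -0.1297  0.2385] [ 0.8448 -0.5631 -0.8312] 0.038478026197552015
31.7333 [0.3532 0.2045 0.2625] [-0.2355  2.6242  0.0636] [ 0.4509 -0.4458 -0.7632  0.7604 -0.1294  0.2393] [-0.3227  0.1104  0.3943] 0.0385097423020835
31.7833 [0.3538 0.2049 0.2619] [-0.2356  2.6252  0.0635] [ 0.4509 -0.4431 -0.7627  0.7591 -0.1292  0.2394] [ 0.6284  0.187  -0.1679] 0.038628993479506206
```

View pics/c44w.png

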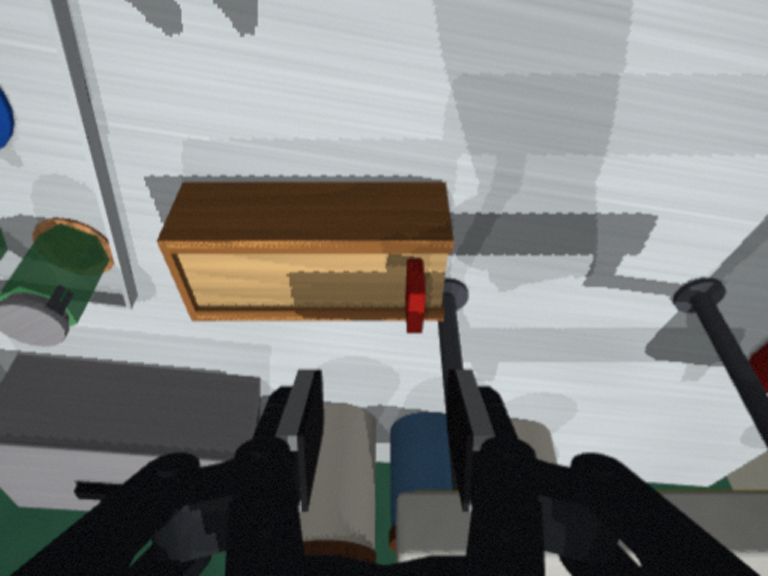

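View pics/c44t.png

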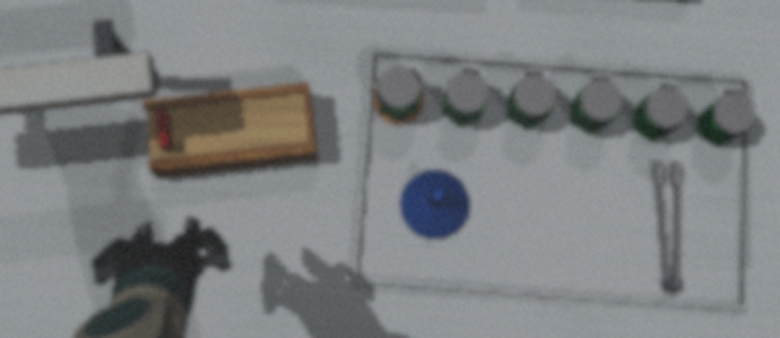

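View pics/c44s.png

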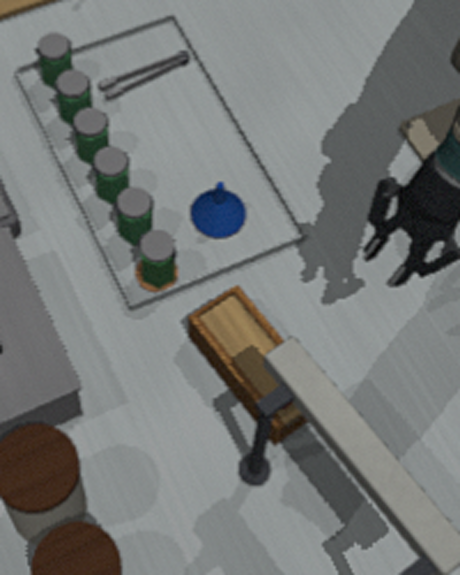

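```bash
python3 - <<'E'
from h import *
np.set_printoptions(precision=4,suppress=True)
for cam,n in (("top","top0"),("top","t44"),("scene","scene0"),("scene","s44")):
    im=img(n) if n[-1]!='0' else cv2.imread(f"pics/{n}.png"); c=arm.calibration(cam)
    b=blobs(im,(105,120,40),(130,255,255))[0]; 
    hsv=cv2.cvtColor(im,cv2.COLOR_BGR2HSV);r=cv2.inRange(hsv,(0,110,40),(6,255,255))|cv2.inRange(hsv,(172,110,40),(180,255,255))
    roi=(165,180,185,215) if cam=="top" else (255,235,330,300)
    k=np.zeros_like(r);k[roi[1]:roi[3],roi[0]:roi[2]]=1;y,x=np.nonzero(r*k)
    print(n,"funnel",b[0][1],"red",x.mean() if len(x) else None,y.mean() if len(x) else None,len(x))
for a,b,roi in (("top0","t44",(275,170,410,265)),("scene0","s44",(178,100,260,205))):
    A=cv2.imread(f"pics/{a}.png").astype(int);B=img(b).astype(int);d=np.abs(A-B).max(2)[roi[1]:roi[3],roi[0]:roi[2]]
    ys,xs=np.nonzero(d>45);print(a,len(xs),(xs.min()+roi[0],xs.max()+roi[0],ys.min()+roi[1],ys.max()+roi[1]) if len(xs) else "")
E
```

```text
top0 funnel [276.5, 228.3] red 172.52631578947367 200.60526315789474 38
t44 funnel [276.4, 228.4] red 172.525 200.7 40
scene0 funnel [264.4, 187.1] red 294.0 271.0 1
s44 funnel [264.4, 187.1] red 294.0 271.0 1
top0 385 (np.int64(275), np.int64(334), np.int64(184), np.int64(253))
scene0 225 (np.int64(227), np.int64(259), np.int64(148), np.int64(204))
```

```bash
python3 -c "
from rig import arm
print(arm.finish_job(), arm.get_obs()['clock'])"
```

```text
the job is handed in; nothing more can be done
the job is handed in; nothing more can be done
```

The job is done and handed in at about 31.8 s. The stray jar stands upright on the mat, the honey dipper lies flat in the case, and the lid is home past the ridge.

**Last checks**
- **Lid:** the red grip plate is at the same top-view pixel as at the start. The last push met the end stop with 13 N and only 0.3 mm of travel.
- **Other things:** the funnel is within 0.1 px of where it was. The image differences near the jars and tongs fit the dipper's removal and the returned jar. I saw no contact with the lamp or the bystander jars.
- **Jar:** it stands within the mat. I measured it about 2.4 mm off centre, lifted it and shifted it by about that much, then checked the result only by eye.

**What did not go as planned**
- **First lowering of the dipper:** the finger linkages came down on the case's overhanging rim, at 35 N as measured at the wrist, with the dipper still about 9 mm too high. I backed off, set it on the table and took it again near the fingertips.
- **Release of the dipper:** on the second try the rim was met again at about 5 N. I estimate the dipper was let go about 4 to 5 mm above the case floor, so it settled by that small amount. The wrist view afterwards showed it flat and clear of the lid.

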